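Pack display modules in stack-nest trays

ROBOT

A 6-joint arm with a two-finger parallel gripper is mounted at the origin on the work surface. World frame = base frame: x ahead of the robot, y to its left, z up, the work surface at z = 0. Lengths are in m, angles in rad, forces in N, time in s.
With the tool pointing down it reaches from about 0.2 to 0.875 m from the base axis. Payload 3.4 kg.
Tool frame: the origin (TCP) lies at the very end of the fingers, on their centre line; the grasp point (between the pads) lies 19 mm behind it; z points along the fingers, y is the direction in which the jaws open and shut (so a half turn about z gives the same grasp; the last joint's range is limited). The gripper opens to 94 mm and grips with 3 to 60 N. Pads are 16 mm wide; open, the fingers measure 119 mm over their backs; the gripper's body (75 mm by 177 mm) begins 78 mm behind the grasp point.
Start: joints at [1.048, 0.276, 1.505, -0, 1.361, -0.121], TCP at [0.225, 0.529, 0.205] pointing down, gripper open.
Joint ranges: [-2.89, 2.89], [-0.75, 2.08], [0.22, 2.7], [-1.18, 4.32], [0.11, 2.71], [-2.7, 2.7]. Speed limits (rad/s): [2.57, 2.57, 3.14, 3.14, 3.14, 3.14].

INTERFACE

Orientations are given as a unit quaternion [w, x, y, z].
In Python, from bench import robot, optics, workorder gives the robot as it stands.
- The arm moves only by the shell command python3 -m crank 'ROWS' [OPENING] [FORCE]. ROWS is JSON, a list that holds one entry, the list of rows, each a list of 6 numbers: the shift along the tool's x, y, z in cm, then the turn, a rotation vector about the tool's x, y, z in degrees. A call has 1 to 10 rows; each row is the pose to reach, as a shift and turn from the pose commanded when the call began, along the tool's axes at that moment; what a row does not reach only later rows make up. A row lasts 1/8 s, in which the tool goes at most 62.5 mm and 10.7 degrees, less where a joint would pass 70% of its speed; a pose out of reach is approached as far as the arm can. A call with a gripper value outside its range is refused whole. OPENING is the closure, from 0 (fully open) to 1 (shut), set as the call begins (- or left out, the last holds). The fingers move at their own pace and stop on an object; FORCE is the grip in N (left out, the last holds). Time passes only in rows, so rows that repeat a pose let the fingers close. It gives the time, the measured TCP pose, the force and the opening at its end, in the units of the state.
- robot.observe(): the state, without advancing time (a new reading comes with each control period).
- optics.camera(name): name is "scene" or "top" or "wrist"; returns a dict with "frame" (480x640x3 uint8, red, green, blue), "camera_matrix" (3x3 intrinsics, pixels), "dist_coeffs" ([k1, k2, p1, p2, k3] as OpenCV has them; the pictures are not rectified), "origin" and "attitude" of the camera in the world; the wrist camera has in their place "tool_from_camera" (4x4, takes a point from camera to tool coordinates, whose origin is the TCP and whose axes are the flange's). Camera axes: x right, y down, z forward; pixel columns grow to the right and rows downward; lengths in m; the calibration is good to about 2 mm. A picture is of the moment at which its call begins: read the wrist's pose just before it. There is no depth.
- workorder.hand_in(): hands the job in, once; it reports no verdict.
The state is a dict: "clock": time; "q": joint angles; "qvel": joint speeds; "tau": joint torques, N m; "tool_pos": TCP position; "tcp_rot": TCP orientation; "ft_force": force on the tool from outside, world axes, zero at the start; "torque": the same for the moment, N m; "opening": finger opening in m.
Only numpy, scipy, OpenCV 4.12 (cv2) and the standard library are available. Lean on these libraries where they do the work, as an engineer would, in place of code of your own. Each camera call takes 0.05 s, during which the arm holds its last target.

TASK

Pack the display modules that lie on the bench: seat two flat in the well of the bottom tray, then stand the empty trays on it one by one from the top of the nested pile (tray_a, then tray_b, then tray_c), each turned the other way round from the tray under it so that it stacks squarely on the tabs instead of nesting down on the modules. Before you cover them, seat the remaining modules flat in tray_a and tray_b, at most two to a tray, so that all are packed and tray_c on top stays empty; leave the tape roll, the bottle and the screwdriver alone.

Things in the scene. Friction and masses are not known exactly. Their poses are not given: they have to be found in the camera images.
- base_tray: Bottom tray, on an aluminium plate 200 x 140 x 10 mm; both fixed to the bench. Origin: centre of the plate's underside; the tray's underside is 10 mm up. All four trays are alike, milky white: floor 114 (x) x 100 (y) x 4 mm; middle rib to grip 50 (x) x 12 (y), its top 26 mm above the tray's underside; well for two modules 108 (x) x 86 (y) mm clear, long walls 26, end lips 12 mm high.
- tray_a: Uppermost of three loose empty trays, 0.25 kg, nested in a pile at the start. Origin: centre of its underside. Every tray has ONE wide tab (40 mm, at y 0) at its -x end, TWO narrow tabs (22 mm, at y +-36) at its +x end, leaning outward, tops 56 mm above the underside at x +-74 mm; and flat feet as wide, reaching out to x +-81 mm at the underside, at the places where the other end has its tabs.
- tray_b: Middle tray of the nested pile: 26 mm below tray_a, facing the same way; same shape, mass, origin and axes as tray_a.
- tray_c: Lowest tray of the pile, lying on the bench; same shape, mass, origin and axes. A tray put on another that faces the same way nests, its underside only 26 mm above the lower one's; turned half round (180 deg about z) its feet land on the lower tray's three tabs and it stands 56 mm above.
- module_1: L-shaped module, 0.12 kg, may be absent. Black panel 76 (x) x 30 (y) x 9 mm centred at x +3, y -2 mm; steel tail plate 23 (x) x 50 (y) x 6 mm centred at x -23.5, y +38 mm; grey block to grip, 16 (x) x 22 (y) mm, 9 to 35 mm high, over the origin. Origin: underside, below the block's centre, near the centre of mass. Starts lying flat on the bench, block up.
- module_2: L-shaped module, 0.12 kg, may be absent. Black panel 76 (x) x 30 (y) x 9 mm centred at x +3, y -2 mm; steel tail plate 23 (x) x 50 (y) x 6 mm centred at x -23.5, y +38 mm; grey block to grip, 16 (x) x 22 (y) mm, 9 to 35 mm high, over the origin. Origin: underside, below the block's centre, near the centre of mass. Starts lying flat on the bench, block up.
- module_3: L-shaped module, 0.12 kg, may be absent. Black panel 76 (x) x 30 (y) x 9 mm centred at x +3, y -2 mm; steel tail plate 23 (x) x 50 (y) x 6 mm centred at x -23.5, y +38 mm; grey block to grip, 16 (x) x 22 (y) mm, 9 to 35 mm high, over the origin. Origin: underside, below the block's centre, near the centre of mass. Starts lying flat on the bench, block up.
- module_4: L-shaped module, 0.12 kg, may be absent. Black panel 76 (x) x 30 (y) x 9 mm centred at x +3, y -2 mm; steel tail plate 23 (x) x 50 (y) x 6 mm centred at x -23.5, y +38 mm; grey block to grip, 16 (x) x 22 (y) mm, 9 to 35 mm high, over the origin. Origin: underside, below the block's centre, near the centre of mass. Starts lying flat on the bench, block up.
- module_5: L-shaped module, 0.12 kg, may be absent. Black panel 76 (x) x 30 (y) x 9 mm centred at x +3, y -2 mm; steel tail plate 23 (x) x 50 (y) x 6 mm centred at x -23.5, y +38 mm; grey block to grip, 16 (x) x 22 (y) mm, 9 to 35 mm high, over the origin. Origin: underside, below the block's centre, near the centre of mass. Starts lying flat on the bench, block up.
- base_tray_p0 (a point): Where the origin of a module seated in the bottom tray belongs, about 3 mm play each way: on the floor of the well, 4 mm above the tray's underside, at x = -16, y = -23 mm of the tray; axes of the tray. The module seated here points its x axis along the tray's +x (same yaw as the tray)
- base_tray_p1 (a point): Where the origin of a module seated in the bottom tray belongs, about 3 mm play each way: on the floor of the well, 4 mm above the tray's underside, at x = +16, y = +23 mm of the tray; axes of the tray. The module seated here points its x axis along the tray's -x (yaw of the tray + 180 deg)
- base_tray_seat (a point): where the origin (underside centre) of the next tray comes when it stands on the tabs of the bottom tray: on its centre line, 56 mm above its underside; axes of the tray. The tray on top must face the other way (yaw + 180 deg)
- tray_a_p0 (a point): Where the origin of a module seated in tray_a belongs, about 3 mm play each way: on the floor of the well, 4 mm above the tray's underside, at x = -16, y = -23 mm of the tray; axes of the tray. The module seated here points its x axis along the tray's +x (same yaw as the tray)
- tray_a_p1 (a point): Where the origin of a module seated in tray_a belongs, about 3 mm play each way: on the floor of the well, 4 mm above the tray's underside, at x = +16, y = +23 mm of the tray; axes of the tray. The module seated here points its x axis along the tray's -x (yaw of the tray + 180 deg)
- tray_a_seat (a point): where the origin (underside centre) of the next tray comes when it stands on the tabs of tray_a: on its centre line, 56 mm above its underside; axes of the tray. The tray on top must face the other way (yaw + 180 deg)
- tray_b_p0 (a point): Where the origin of a module seated in tray_b belongs, about 3 mm play each way: on the floor of the well, 4 mm above the tray's underside, at x = -16, y = -23 mm of the tray; axes of the tray. The module seated here points its x axis along the tray's +x (same yaw as the tray)
- tray_b_p1 (a point): Where the origin of a module seated in tray_b belongs, about 3 mm play each way: on the floor of the well, 4 mm above the tray's underside, at x = +16, y = +23 mm of the tray; axes of the tray. The module seated here points its x axis along the tray's -x (yaw of the tray + 180 deg)
- tray_b_seat (a point): where the origin (underside centre) of the next tray comes when it stands on the tabs of tray_b: on its centre line, 56 mm above its underside; axes of the tray. The tray on top must face the other way (yaw + 180 deg)
- tape_roll: bystander: cardboard-brown tape roll, 90 mm across, 25 mm high; origin underside centre
- cleaner: bystander: clear bottle, 48 mm across, 130 mm high; origin underside centre
- screwdriver: bystander: screwdriver lying on the bench
There are look-alikes about, which are no part of the job. Leave any green or red look-alike of the base_tray alone.

How it is judged:
On the way, in this order (a step that is already met when the one before it is completed fails the run):
1. two modules are seated in the bottom tray (((distance between module_1 and base_tray_p0 below 0.007 m and angle between the x axis of module_1 and the x axis of base_tray_p0, either way round below 0.1 rad) or (distance between module_2 and base_tray_p0 below 0.007 m and angle between the x axis of module_2 and the x axis of base_tray_p0, either way round below 0.1 rad) or (distance between module_3 and base_tray_p0 below 0.007 m and angle between the x axis of module_3 and the x axis of base_tray_p0, either way round below 0.1 rad) or (distance between module_4 and base_tray_p0 below 0.007 m and angle between the x axis of module_4 and the x axis of base_tray_p0, either way round below 0.1 rad) or (distance between module_5 and base_tray_p0 below 0.007 m and angle between the x axis of module_5 and the x axis of base_tray_p0, either way round below 0.1 rad)) and ((distance between module_1 and base_tray_p1 below 0.007 m and angle between the x axis of module_1 and the x axis of base_tray_p1, either way round below 0.1 rad) or (distance between module_2 and base_tray_p1 below 0.007 m and angle between the x axis of module_2 and the x axis of base_tray_p1, either way round below 0.1 rad) or (distance between module_3 and base_tray_p1 below 0.007 m and angle between the x axis of module_3 and the x axis of base_tray_p1, either way round below 0.1 rad) or (distance between module_4 and base_tray_p1 below 0.007 m and angle between the x axis of module_4 and the x axis of base_tray_p1, either way round below 0.1 rad) or (distance between module_5 and base_tray_p1 below 0.007 m and angle between the x axis of module_5 and the x axis of base_tray_p1, either way round below 0.1 rad))), for 0.2 s.
2. tray_a stands stacked on the tabs of the bottom tray, two modules still seated below it (all of step 1 and distance between tray_a and base_tray_seat below 0.012 m and angle between the x axis of tray_a and the x axis of base_tray_seat, either way round below 0.1 rad and angle between tray_a's own z axis and vertical below 0.06 rad), for 0.2 s.
3. tray_b stands stacked on the tabs of tray_a (all of step 2 and distance between tray_b and tray_a_seat below 0.012 m and angle between the x axis of tray_b and the x axis of tray_a_seat, either way round below 0.1 rad and angle between tray_b's own z axis and vertical below 0.06 rad), for 0.2 s.
4. every module is seated and tray_c stands stacked on the tabs of tray_b (all of step 3 and ((distance between module_1 and base_tray_p0 below 0.007 m and angle between the x axis of module_1 and the x axis of base_tray_p0, either way round below 0.1 rad) or (distance between module_1 and base_tray_p1 below 0.007 m and angle between the x axis of module_1 and the x axis of base_tray_p1, either way round below 0.1 rad) or (distance between module_1 and tray_a_p0 below 0.007 m and angle between the x axis of module_1 and the x axis of tray_a_p0, either way round below 0.1 rad) or (distance between module_1 and tray_a_p1 below 0.007 m and angle between the x axis of module_1 and the x axis of tray_a_p1, either way round below 0.1 rad) or (distance between module_1 and tray_b_p0 below 0.007 m and angle between the x axis of module_1 and the x axis of tray_b_p0, either way round below 0.1 rad) or (distance between module_1 and tray_b_p1 below 0.007 m and angle between the x axis of module_1 and the x axis of tray_b_p1, either way round below 0.1 rad)) and ((distance between module_2 and base_tray_p0 below 0.007 m and angle between the x axis of module_2 and the x axis of base_tray_p0, either way round below 0.1 rad) or (distance between module_2 and base_tray_p1 below 0.007 m and angle between the x axis of module_2 and the x axis of base_tray_p1, either way round below 0.1 rad) or (distance between module_2 and tray_a_p0 below 0.007 m and angle between the x axis of module_2 and the x axis of tray_a_p0, either way round below 0.1 rad) or (distance between module_2 and tray_a_p1 below 0.007 m and angle between the x axis of module_2 and the x axis of tray_a_p1, either way round below 0.1 rad) or (distance between module_2 and tray_b_p0 below 0.007 m and angle between the x axis of module_2 and the x axis of tray_b_p0, either way round below 0.1 rad) or (distance between module_2 and tray_b_p1 below 0.007 m and angle between the x axis of module_2 and the x axis of tray_b_p1, either way round below 0.1 rad)) and ((distance between module_3 and base_tray_p0 below 0.007 m and angle between the x axis of module_3 and the x axis of base_tray_p0, either way round below 0.1 rad) or (distance between module_3 and base_tray_p1 below 0.007 m and angle between the x axis of module_3 and the x axis of base_tray_p1, either way round below 0.1 rad) or (distance between module_3 and tray_a_p0 below 0.007 m and angle between the x axis of module_3 and the x axis of tray_a_p0, either way round below 0.1 rad) or (distance between module_3 and tray_a_p1 below 0.007 m and angle between the x axis of module_3 and the x axis of tray_a_p1, either way round below 0.1 rad) or (distance between module_3 and tray_b_p0 below 0.007 m and angle between the x axis of module_3 and the x axis of tray_b_p0, either way round below 0.1 rad) or (distance between module_3 and tray_b_p1 below 0.007 m and angle between the x axis of module_3 and the x axis of tray_b_p1, either way round below 0.1 rad)) and ((distance between module_4 and base_tray_p0 below 0.007 m and angle between the x axis of module_4 and the x axis of base_tray_p0, either way round below 0.1 rad) or (distance between module_4 and base_tray_p1 below 0.007 m and angle between the x axis of module_4 and the x axis of base_tray_p1, either way round below 0.1 rad) or (distance between module_4 and tray_a_p0 below 0.007 m and angle between the x axis of module_4 and the x axis of tray_a_p0, either way round below 0.1 rad) or (distance between module_4 and tray_a_p1 below 0.007 m and angle between the x axis of module_4 and the x axis of tray_a_p1, either way round below 0.1 rad) or (distance between module_4 and tray_b_p0 below 0.007 m and angle between the x axis of module_4 and the x axis of tray_b_p0, either way round below 0.1 rad) or (distance between module_4 and tray_b_p1 below 0.007 m and angle between the x axis of module_4 and the x axis of tray_b_p1, either way round below 0.1 rad)) and ((distance between module_5 and base_tray_p0 below 0.007 m and angle between the x axis of module_5 and the x axis of base_tray_p0, either way round below 0.1 rad) or (distance between module_5 and base_tray_p1 below 0.007 m and angle between the x axis of module_5 and the x axis of base_tray_p1, either way round below 0.1 rad) or (distance between module_5 and tray_a_p0 below 0.007 m and angle between the x axis of module_5 and the x axis of tray_a_p0, either way round below 0.1 rad) or (distance between module_5 and tray_a_p1 below 0.007 m and angle between the x axis of module_5 and the x axis of tray_a_p1, either way round below 0.1 rad) or (distance between module_5 and tray_b_p0 below 0.007 m and angle between the x axis of module_5 and the x axis of tray_b_p0, either way round below 0.1 rad) or (distance between module_5 and tray_b_p1 below 0.007 m and angle between the x axis of module_5 and the x axis of tray_b_p1, either way round below 0.1 rad)) and distance between tray_c and tray_b_seat below 0.012 m and angle between the x axis of tray_c and the x axis of tray_b_seat, either way round below 0.1 rad and angle between tray_c's own z axis and vertical below 0.06 rad), for 0.2 s.
At the end, for the whole second after the job is handed in: Two modules seated in the bottom tray, all others in tray_a or tray_b (within 7 mm of their place, 0.1 rad parallel to the tray); tray_a, tray_b, tray_c each stacked on the tabs of the tray below (within 12 mm of the seat point, 0.1 rad in yaw, 0.06 rad level); all at rest (all of step 4 and linear speed of each of tray_a, tray_b, tray_c, module_1, module_2, module_3, module_4, module_5 below 0.02 m/s); the robot touches nothing.
It fails at once if the tape roll is pushed more than 30 mm (distance of tape_roll from where it was at the start of the episode above 0.03 m).
It fails at once if the cleaner is pushed more than 30 mm (distance of cleaner from where it was at the start of the episode above 0.03 m).
It fails at once if the screwdriver is pushed more than 30 mm (distance of screwdriver from where it was at the start of the episode above 0.03 m).
Of module_1, module_2, module_3, module_4, module_5 only 3 to 5 are there at a start; the rules pass over those that are not, and their reading is None.
At some moment in a run one of module_1, module_2, module_3, module_4, module_5 may be knocked a few centimetres aside while the robot is not near it.
It also fails if it takes over 210 s, if anything falls off the work surface, if the arm or the gripper's body presses on something with over 40 N, if the wrist force passes 120 N, or if a joint passes its speed limit or range.

## Working session

There is one attempt and no reset: what is moved stays moved. The work goes in short steps, Python scripts to look and compute and a shell command to move; the robot and the scene stay as the last step left them, time stands still between calls to the robot, and variables do not carry over. Pictures are saved under pics/ and viewed, and the job is handed in when it is done.

```bash
ls; mkdir -p pics; python3 - <<'E'
from bench import robot, optics, workorder
import cv2,numpy as np
s=robot.observe();print(s)
for n in ["scene","top","wrist"]:
    c=optics.camera(n);cv2.imwrite(f"pics/{n}0.png",c["frame"][:,:,::-1])
    print(n,{k:np.array(v).round(4).tolist() for k,v in c.items() if k!="frame"})
E
```

```text
pics
{'clock': 0.0, 'q': array([ 1.04798077e+00,  2.76591627e-01,  1.50609848e+00, -2.15886772e-05,
        1.36068880e+00, -1.21008784e-01]), 'qvel': array([-8.73150445e-04, -6.39991678e-04, -7.10796781e-04,  5.21035228e-05,
        2.12784658e-03, -9.28434993e-06]), 'tau': array([-1.01693386e-03, -4.04570925e+01, -2.37221467e+01,  7.04255886e-02,
        3.44145996e-02, -1.38754071e-04]), 'tool_pos': array([0.22461057, 0.52871364, 0.20462047]), 'tcp_rot': array([-2.72556330e-04,  1.99552333e-01,  9.79886763e-01, -8.50590184e-04]), 'ft_force': array([-0.91386898,  0.04558231,  1.12867525]), 'torque': array([0.01897652, 0.02552928, 0.00107689]), 'opening': 0.09401570811954782}
scene {'camera_matrix': [[527.0867, 0.0, 328.8937], [0.0, 527.0867, 244.9238], [0.0, 0.0, 1.0]], 'dist_coeffs': [-0.1442, 0.0, 0.0, 0.0, 0.0], 'origin': [1.4248, 0.1567, 0.7902], 'attitude': [-0.2734, 0.544, 0.712, -0.3499]}
top {'camera_matrix': [[595.6002, 0.0, 317.7085], [0.0, 595.6002, 242.0292], [0.0, 0.0, 1.0]], 'dist_coeffs': [-0.1991, 0.0, 0.0, 0.0, 0.0], 'origin': [0.2626, -0.0628, 1.3824], 'attitude': [-0.084, 0.7197, -0.6846, 0.0797]}
wrist {'camera_matrix': [[354.6193, 0.0, 322.9748], [0.0, 354.6193, 243.8093], [0.0, 0.0, 1.0]], 'dist_coeffs': [-0.0432, 0.0, 0.0, 0.0, 0.0], 'tool_from_camera': [[0.0002, -0.9727, -0.232, 0.0658], [1.0, 0.0, 0.0009, 0.0004], [-0.0009, -0.232, 0.9727, -0.1796], [0.0, 0.0, 0.0, 1.0]]}
```

View pics/scene0.png

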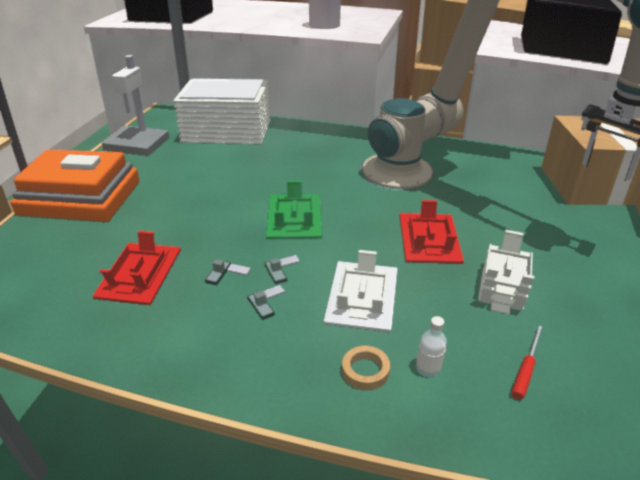

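View pics/top0.png

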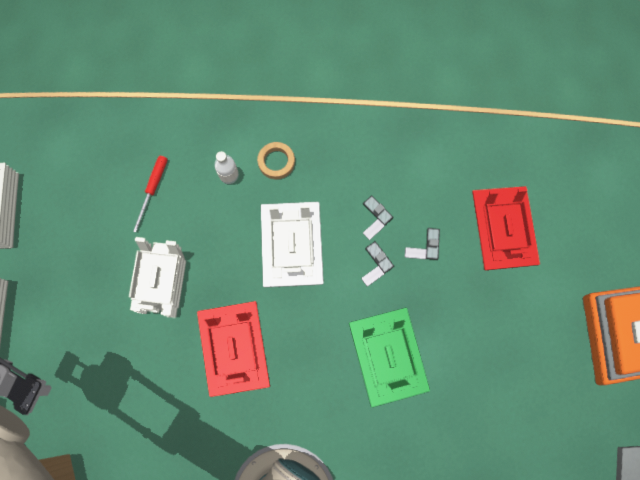

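View pics/wrist0.png

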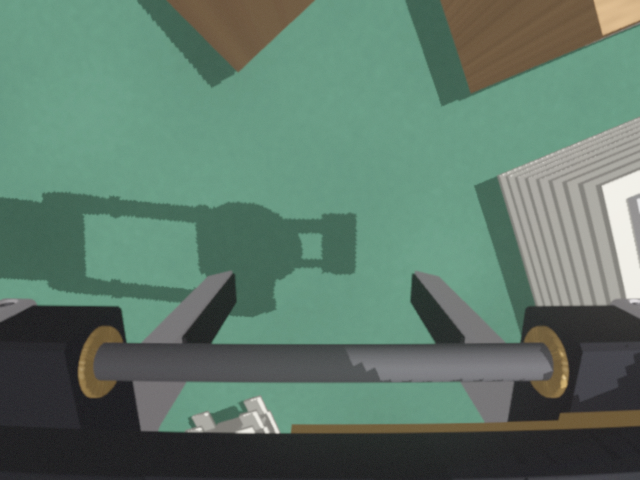

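The top view shows three modules at (378,210), (379,256) and (424,243). The white base tray is on its plate at (291,245) and the white nested pile is at (157,278). The red and green trays at (505,228), (233,348) and (390,356) are look-alikes. Next I'll confirm in an enlarged crop and measure.

```bash
cat > h.py <<'E'
from bench import robot, optics, workorder
import cv2,numpy as np
from scipy.spatial.transform import Rotation as R
from scipy.optimize import least_squares
def rot(q): return R.from_quat([q[1],q[2],q[3],q[0]]).as_matrix()
def cam(n):
    s=robot.observe(); c=optics.camera(n)
    if n=="wrist":
        T=np.array(c["tool_from_camera"]); Rt=rot(s["tcp_rot"])
        c["Rw"]=Rt@T[:3,:3]; c["o"]=Rt@T[:3,3]+s["tool_pos"]
    else: c["Rw"]=rot(c["attitude"]); c["o"]=np.array(c["origin"])
    c["K"]=np.array(c["camera_matrix"]);c["D"]=np.array(c["dist_coeffs"]); c["img"]=c["frame"][:,:,::-1].copy()
    return c
def unproj(c,uv,z):
    uv=np.array(uv,float).reshape(-1,1,2)
    p=cv2.undistortPoints(uv,c["K"],c["D"])[:,0]
    d=np.c_[p,np.ones(len(p))]@c["Rw"].T
    t=(z-c["o"][2])/d[:,2]
    return c["o"]+d*t[:,None]
def proj(c,P):
    P=np.array(P,float).reshape(-1,3)
    rv=cv2.Rodrigues(c["Rw"].T)[0]; tv=-c["Rw"].T@c["o"]
    return cv2.projectPoints(P,rv,tv,c["K"],c["D"])[0][:,0]
def pose(x,y,z,yaw,P):
    P=np.array(P,float).reshape(-1,3);c,s=np.cos(yaw),np.sin(yaw)
    return np.c_[x+c*P[:,0]-s*P[:,1],y+s*P[:,0]+c*P[:,1],z+P[:,2]]
def box(x0,x1,y0,y1,z): return np.array([[x0,y0,z],[x1,y0,z],[x1,y1,z],[x0,y1,z]])/1000.
MOD=[box(-35,41,-17,13,9),box(-35,-12,13,63,6),box(-8,8,-11,11,35)]
TRAY=[box(-57,57,-50,50,4),box(-25,25,-6,6,26),box(-54,54,-43,43,4),
      np.array([[-74,-20,56],[-74,20,56]])/1000.,np.array([[74,-47,56],[74,-25,56]])/1000.,np.array([[74,25,56],[74,47,56]])/1000.]
PLATE=[box(-100,100,-70,70,0)]
def draw(c,model,p,col,img=None,sc=1,off=(0,0)):
    for poly in model:
        q=(proj(c,pose(*p,poly))-np.array(off))*sc+ (sc-1)/2
        cv2.polylines(img,[np.round(q).astype(int)],True,col,1)
def crop(c,name,x0,y0,w,h,sc,items=()):
    im=cv2.resize(c["img"][y0:y0+h,x0:x0+w],None,fx=sc,fy=sc,interpolation=cv2.INTER_CUBIC)
    for m,p,col in items: draw(c,m,p,col,im,sc,(x0,y0))
    cv2.imwrite("pics/"+name,im)
def totool(dw,s=None):
    s=s or robot.observe(); return rot(s["tcp_rot"]).T@np.array(dw)*100
E
python3 - <<'E'
from h import *
c=cam("top")
crop(c,"mod1.png",350,185,100,110,5)
crop(c,"tr1.png",120,190,210,135,3)
E
```

```text
(no output)
```

View pics/mod1.png

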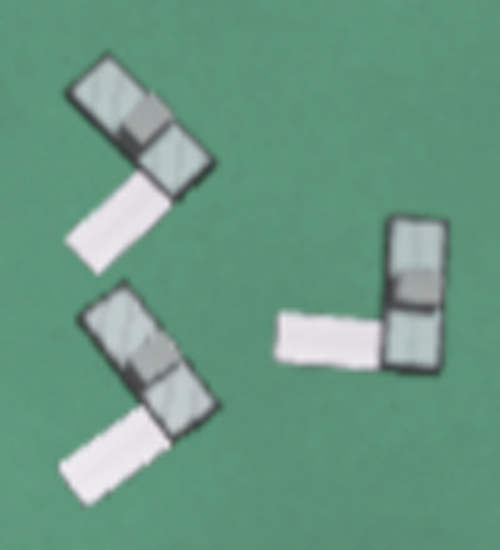

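View pics/tr1.png

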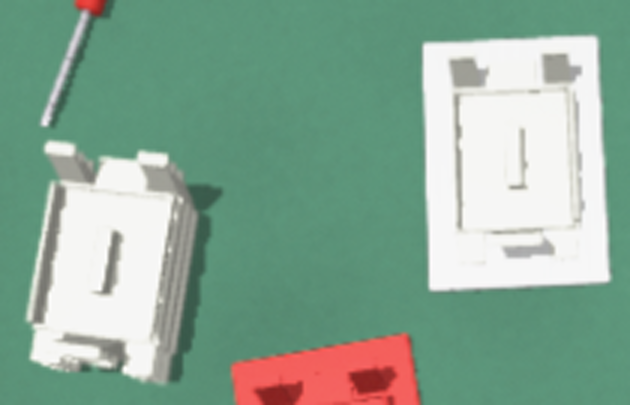

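```bash
cat >> h.py <<'E'
def fit(c,pts,uv,z,x0):
    pts=np.array(pts,float)/1000; uv=np.array(uv,float)
    r=least_squares(lambda p:(proj(c,pose(p[0],p[1],z,p[2],pts))-uv).ravel(),x0,x_scale=[.01,.01,.1])
    return r.x, np.sqrt((r.fun**2).reshape(-1,2).sum(1))
E
python3 - <<'E'
from h import *
c=cam("top")
mp=[(41,-17,9),(41,13,9),(-35,-17,9),(-35,63,6),(-12,63,6)]
M=dict(A=([(108,55),(68,95),(214,160),(98,273),(65,240)],.8),B=([(125,283),(79,320),(218,405),(90,506),(59,467)],.7),C=([(448,218),(388,216),(438,373),(275,362),(280,312)],0))
it=[]
for k,(u,y) in M.items():
    uv=np.array(u)/5+[350,185]-.4
    p0=unproj(c,uv.mean(0),.01)[0]
    p,e=fit(c,mp,uv,0,[p0[0],p0[1],y]); print(k,p.round(4),e.round(2)); it.append((MOD,(p[0],p[1],0,p[2]),(0,0,255)))
crop(c,"mod2.png",350,185,100,110,5,it)
uv=np.array([(424,43),(597,37),(609,281),(430,290)])/3+[120,190]-.33
p,e=fit(c,[(100,70,10),(100,-70,10),(-100,-70,10),(-100,70,10)],uv,0,[.3,0,0]);print("base",p.round(4),e.round(2))
it=[(TRAY,(p[0],p[1],.01,p[2]),(0,0,255)),(PLATE,(p[0],p[1],.01,p[2]),(0,0,255))]
uv=np.array([(45,145),(168,155),(115,231),(105,293)])/3+[120,190]-.33
p,e=fit(c,[(74,47,56),(74,-47,56),(25,0,26),(-25,0,26)],uv,.052,[.3,.3,0]);print("pile",p.round(4),e.round(2))
it+=[(TRAY,(p[0],p[1],.052,p[2]),(255,0,0))]
crop(c,"tr2.png",120,190,210,135,3,it)
E
```

```text
A [ 0.6693 -0.1873  0.8003] [0.56 1.02 0.99 0.36 0.09]
B [ 0.5543 -0.194   0.6855] [0.52 0.96 1.13 0.48 0.38]
C [ 0.5945 -0.3178 -0.0415] [0.34 0.45 0.77 0.36 0.64]
base [0.5804 0.0161 0.0953] [0.23 0.46 0.33 0.18]
pile [0.474  0.314  0.0042] [2.07 0.59 2.08 0.61]
```

View pics/mod2.png

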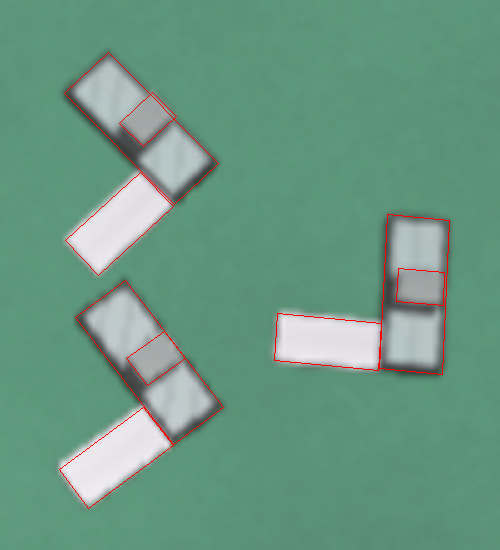

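View pics/tr2.png

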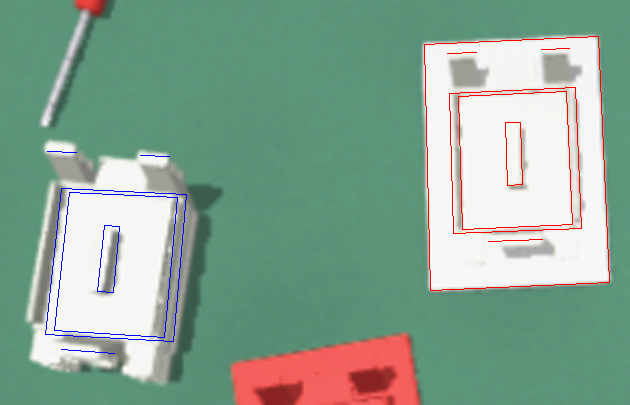

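The fit overlays match. Modules are A (0.669,-0.187), B (0.554,-0.194) and C (0.595,-0.318), the base is at (0.580,0.016), yaw 0.095, and the pile is near (0.474,0.314). The plan is C→base p0, A→base p1, B→tray_a.

```bash
cat > go.py <<'E'
import sys
from h import *
x,y,z,j=map(float,sys.argv[1:5])   # world target, jaw yaw rad
s=robot.observe(); Rc=rot(s["tcp_rot"])
yx=np.array([np.cos(j),np.sin(j),0]); zz=np.array([0,0,-1.]); xx=np.cross(yx,zz)
Rt=np.c_[xx,yx,zz]
d=Rc.T@(np.array([x,y,z])-s["tool_pos"])*100
rv=R.from_matrix(Rc.T@Rt).as_rotvec(degrees=True)
ya=Rc[:,1]
print("now",s["tool_pos"].round(4),"jaw",round(np.arctan2(ya[1],ya[0]),4),"q6",s["q"][5].round(2),"F",s["ft_force"].round(1),"t",round(s["clock"],2),"open",round(s["opening"],4))
print("row",d.round(2).tolist(),rv.round(1).tolist())
E
python3 go.py .594 -.318 .15 -.0415
```

```text
now [0.2247 0.529  0.2051] jaw 1.169 q6 -0.12 F [-0.1  0.2 -0.8] t 0.25 open 0.0937
row [-67.11, -63.51, 5.55] [-0.0, 0.0, 69.4]
```

```bash
python3 -m crank '[[[-67.1,-63.5,0,0,0,69.4],[-67.1,-63.5,0,0,0,69.4],[-67.1,-63.5,0,0,0,69.4],[-67.1,-63.5,0,0,0,69.4],[-67.1,-63.5,0,0,0,69.4],[-67.1,-63.5,0,0,0,69.4],[-67.1,-63.5,0,0,0,69.4],[-67.1,-63.5,0,0,0,69.4],[-67.1,-63.5,0,0,0,69.4],[-67.1,-63.5,0,0,0,69.4]]]' 0.55 20; python3 go.py .594 -.318 .15 -.0415
```

```text
clock: 1.5
tool_pos: [0.4752, -0.0457, 0.2057]
tcp_rot: [0.0, 0.722, 0.692, 0.0]
ft_force: [0.7, 0.4, -0.7]
opening: 0.0426
now [ 0.4752 -0.0457  0.2057] jaw -0.0428 q6 -0.2 F [ 0.7  0.4 -0.7] t 1.5 open 0.0426
row [-26.7, 13.02, 5.57] [0.1, -0.0, -0.1]
```

```bash
python3 -m crank '[[[-26.7,13,5.5,0,0,0],[-26.7,13,5.5,0,0,0],[-26.7,13,5.5,0,0,0],[-26.7,13,5.5,0,0,0],[-26.7,13,5.5,0,0,0],[-26.7,13,5.5,0,0,0]]]'; python3 - <<'E'
from h import *
c=cam("wrist")
print(robot.observe()["tool_pos"])
crop(c,"w1.png",0,0,640,480,1,[(MOD,(.5945,-.3178,0,-.0415),(0,0,255))])
E
```

```text
clock: 2.25
tool_pos: [0.5936, -0.3193, 0.148]
tcp_rot: [-0.001, 0.723, 0.691, -0.0]
ft_force: [0.2, 0.6, 0.6]
opening: 0.0423
[ 0.59293948 -0.31694779  0.14883373]
```

View pics/w1.png

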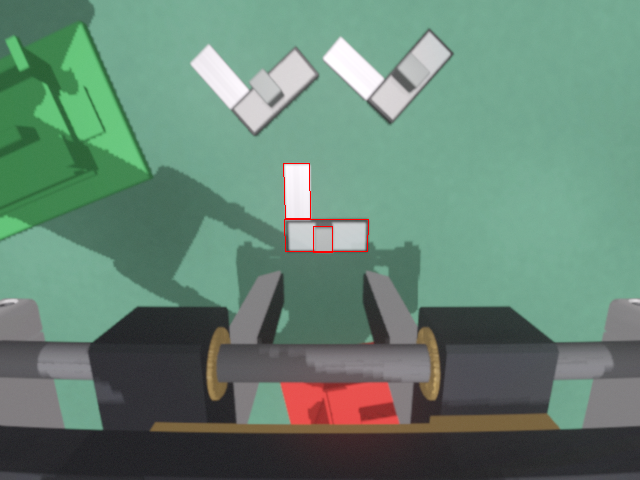

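The wrist picture shows module C at (327,236) under the model outline, matching to about 1 px. The grasp is aligned.

```bash
python3 go.py .5945 -.3178 .013 -.0415
```

```text
now [ 0.5929 -0.3169  0.1488] jaw -0.0444 q6 -0.55 F [-0.2 -0.1 -0.3] t 2.3 open 0.0425
row [-0.1, 0.19, 13.58] [-0.1, -0.1, -0.2]
```

```bash
python3 -m crank '[[[0,0.1,6,0,0,0],[0,0.1,11,0,0,0],[0,0.1,13.6,0,0,0],[0,0.1,13.6,0,0,0],[0,0.1,13.6,0,0,0]]]'; for i in 1; do python3 go.py .5945 -.3178 .013 -.0415;done
```

```text
clock: 2.92
tool_pos: [0.5951, -0.3155, 0.0163]
tcp_rot: [0.001, 0.722, 0.692, 0.0]
ft_force: [0.1, -1.0, 1.2]
opening: 0.0424
now [ 0.5951 -0.3155  0.0163] jaw -0.0414 q6 -0.55 F [ 0.1 -1.   1.2] t 2.92 open 0.0424
row [-0.23, -0.05, 0.33] [0.1, 0.1, 0.0]
```

```bash
python3 -m crank '[[[0,0,0.1,0,0,0],[0,0,0.1,0,0,0],[0,0,0.1,0,0,0],[0,0,0.1,0,0,0]]]' 1 25; python3 -m crank '[[[0,0,-5,0,0,0],[0,0,-10,0,0,0],[0,0,-13,0,0,0],[0,0,-13,0,0,0],[0,0,-13,0,0,0],[0,0,-13,0,0,0]]]'; python3 - <<'E'
from h import *
for i in range(4):
  c=cam("wrist"); s=robot.observe(); print(s["tool_pos"].round(4),s["ft_force"].round(2))
crop(c,"w2.png",0,0,640,480,1,[(MOD,(.5945,-.3178,s["tool_pos"][2]-.015,-.0415),(0,0,255))])
E
```

```text
clock: 3.42
tool_pos: [0.5945, -0.3162, 0.0141]
tcp_rot: [0.0, 0.722, 0.692, 0.0]
ft_force: [-0.5, 0.3, 3.0]
opening: 0.016
clock: 4.18
tool_pos: [0.5931, -0.3152, 0.1409]
tcp_rot: [-0.002, 0.722, 0.692, -0.0]
ft_force: [0.3, -0.0, -2.0]
opening: 0.0158
[ 0.5933 -0.3154  0.1412] [-0.11  0.06 -1.36]
[ 0.5936 -0.3155  0.1415] [-1.05 -0.14 -0.78]
[ 0.5937 -0.3156  0.1419] [-0.46 -0.73 -0.83]
[ 0.5939 -0.3157  0.1423] [ 0.92  0.31 -1.08]
```

View pics/w2.png

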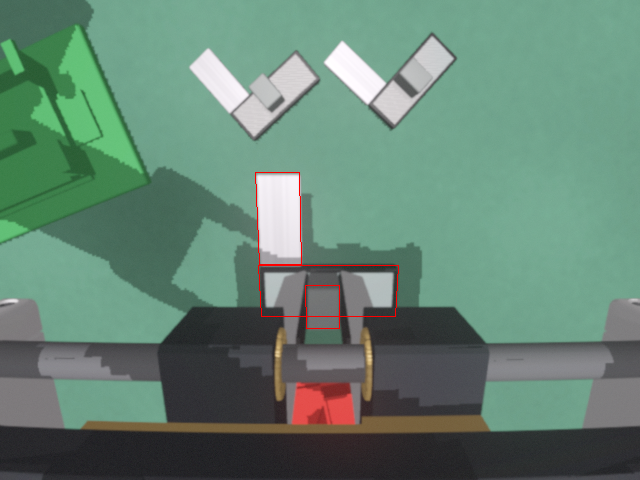

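Module C is held at 16 mm, its tail at (279,218) fitting the outline. I'll move it over the base.

```bash
python3 go.py .5665 -.0062 .14 .0953
```

```text
now [ 0.5939 -0.3157  0.1423] jaw -0.0423 q6 -0.55 F [ 0.9  0.3 -1.1] t 4.38 open 0.0162
row [30.81, -4.05, 0.27] [-0.1, -0.1, -7.9]
```

```bash
python3 -m crank '[[[30.8,-4,0,0,0,-7.9],[30.8,-4,0,0,0,-7.9],[30.8,-4,0,0,0,-7.9],[30.8,-4,0,0,0,-7.9],[30.8,-4,0,0,0,-7.9],[30.8,-4,0,0,0,-7.9],[30.8,-4,0,0,0,-7.9],[30.8,-4,0,0,0,-7.9]]]';  python3 - <<'E'
from h import *
c=cam("wrist"); s=robot.observe(); print(s["tool_pos"].round(4),s["ft_force"].round(2))
b=(.5804,.0161,.01,.0953)
crop(c,"w3.png",0,0,640,480,1,[(TRAY,b,(0,0,255)),(PLATE,b,(255,0,0))])
E
```

```text
clock: 5.38
tool_pos: [0.5677, -0.008, 0.1434]
tcp_rot: [0.0, 0.673, 0.74, -0.0]
ft_force: [0.1, -0.5, -1.2]
opening: 0.0156
[ 0.5677 -0.0081  0.1433] [-0.4  -0.42 -0.52]
```

View pics/w3.png

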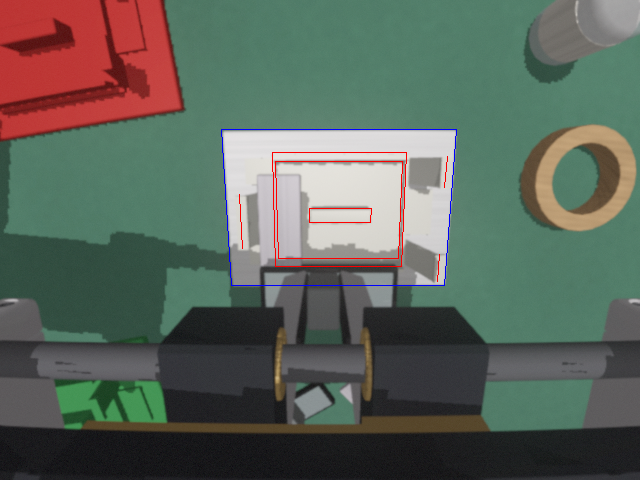

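```bash
python3 - <<'E'
from h import *
c=cam("wrist"); b=(.5804,.0161,.01,.0953)
crop(c,"w3b.png",210,120,260,180,3,[(TRAY,b,(0,0,255)),(PLATE,b,(255,0,0))])
E
python3 go.py .5665 -.0062 .062 .0953
```

```text
now [ 0.5676 -0.008   0.1433] jaw 0.0935 q6 -0.23 F [ 0.8  0.3 -0.8] t 5.47 open 0.0157
row [0.19, -0.09, 8.13] [-0.0, 0.0, -0.1]
```

View pics/w3b.png

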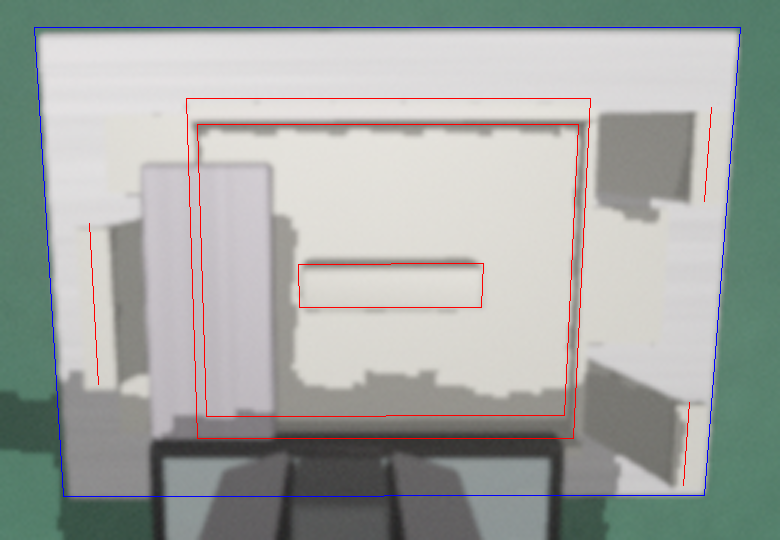

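```bash
python3 -m crank '[[[0.2,-0.1,4,0,0,0],[0.2,-0.1,8.1,0,0,0],[0.2,-0.1,8.1,0,0,0],[0.2,-0.1,8.1,0,0,0],[0.2,-0.1,8.1,0,0,0]]]';  python3 - <<'E'
from h import *
c=cam("wrist"); s=robot.observe(); print(s["tool_pos"].round(4),s["ft_force"].round(2))
b=(.5804,.0161,.01,.0953)
zz=s["tool_pos"][2]-.015
crop(c,"w4.png",160,120,320,240,2,[(TRAY,b,(0,0,255)),(PLATE,b,(255,0,0)),(MOD,(.5667,-.0083,zz,.0953),(0,255,255))])
E
python3 go.py .5665 -.0062 .029 .0953
```

```text
clock: 6.1
tool_pos: [0.5678, -0.0051, 0.0643]
tcp_rot: [0.002, 0.673, 0.74, 0.001]
ft_force: [0.2, 0.8, -0.9]
opening: 0.0159
[ 0.5676 -0.005   0.0642] [-0.07 -1.25 -1.55]
now [ 0.5676 -0.005   0.0642] jaw 0.0954 q6 -0.23 F [-0.1 -1.2 -1.5] t 6.15 open 0.0159
row [-0.11, -0.13, 3.52] [0.2, 0.0, 0.0]
```

View pics/w4.png

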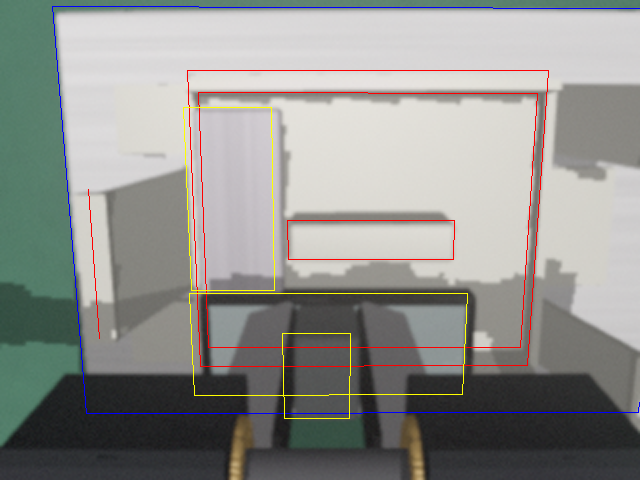

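```bash
python3 -m crank '[[[-0.05,-0.15,1,0,0,0],[-0.05,-0.15,2,0,0,0],[-0.05,-0.15,2.8,0,0,0],[-0.05,-0.15,3.3,0,0,0],[-0.05,-0.15,3.3,0,0,0],[-0.05,-0.15,3.3,0,0,0]]]';python3 go.py .5665 -.0062 .029 .0953
```

```text
clock: 6.9
tool_pos: [0.5649, -0.0053, 0.0296]
tcp_rot: [0.0, 0.672, 0.74, 0.0]
ft_force: [0.1, 0.3, -1.0]
opening: 0.0158
now [ 0.5649 -0.0053  0.0296] jaw 0.0957 q6 -0.23 F [ 0.1  0.3 -1. ] t 6.9 open 0.0158
row [-0.11, 0.15, 0.06] [0.0, -0.0, 0.0]
```

```bash
python3 -m crank '[[[-0.05,0.05,0.1,0,0,0],[-0.05,0.05,0.2,0,0,0],[-0.05,0.05,0.2,0,0,0]]]';python3 -m crank '[[[0,0,0,0,0,0],[0,0,0,0,0,0],[0,0,0,0,0,0],[0,0,-5,0,0,0],[0,0,-10,0,0,0],[0,0,-12,0,0,0],[0,0,-12,0,0,0]]]' 0.6;python3 - <<'E'
from h import *
c=cam("wrist"); s=robot.observe(); print(s["tool_pos"].round(4),s["ft_force"].round(2))
b=(.5804,.0161,.01,.0953)
crop(c,"w5.png",210,120,260,180,3,[(TRAY,b,(0,0,255)),(MOD,(.5667,-.0083,.014,.0953),(0,255,255))])
c=cam("top"); crop(c,"t5.png",250,150,200,150,4)
E
python3 go.py .6693 -.1873 .15 -2.341
```

```text
clock: 7.28
tool_pos: [0.5656, -0.0058, 0.0281]
tcp_rot: [0.0, 0.672, 0.74, 0.0]
ft_force: [-0.4, -0.5, 2.7]
opening: 0.0163
clock: 8.15
tool_pos: [0.5665, -0.0059, 0.1491]
tcp_rot: [0.002, 0.672, 0.74, 0.001]
ft_force: [0.2, -0.8, -0.6]
opening: 0.0378
[ 0.5653 -0.0057  0.1475] [-0.13  0.4  -0.94]
now [ 0.5645 -0.0056  0.1465] jaw 0.0956 q6 -0.23 F [-0.1  0.1 -0.1] t 8.25 open 0.0379
row [-19.08, 8.69, -0.37] [-0.1, 0.1, 139.6]
```

View pics/w5.png

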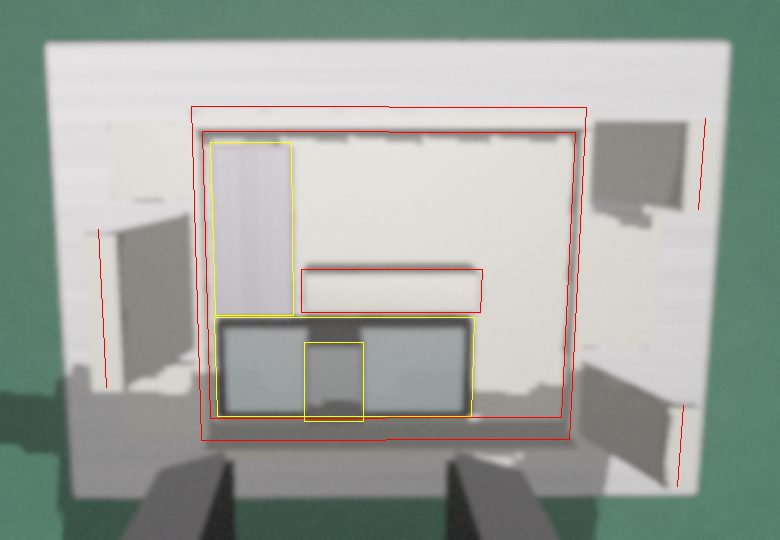

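View pics/t5.png

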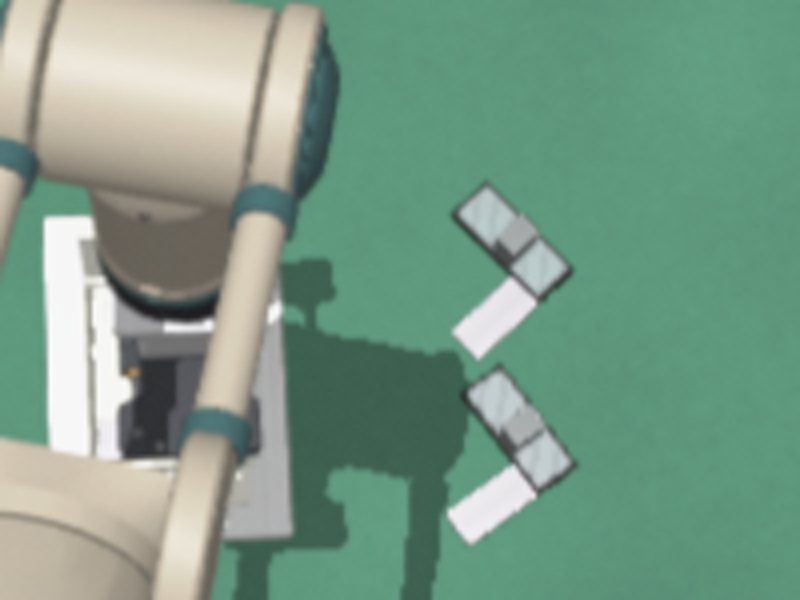

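Module C sits exactly on the outline in slot p0. Next is module A, at image (378,210) and unmoved.

```bash
python3 -m crank '[[[-6,3,0,0,0,20],[-19.1,8.7,0,0,0,100],[-19.1,8.7,0,0,0,100],[-19.1,8.7,0,0,0,100],[-19.1,8.7,0,0,0,100],[-19.1,8.7,0,0,0,100],[-19.1,8.7,0,0,0,100],[-19.1,8.7,0,0,0,100],[-19.1,8.7,0,0,0,100],[-19.1,8.7,0,0,0,100]]]';python3 go.py .6693 -.1873 .15 -2.341
```

```text
clock: 9.5
tool_pos: [0.669, -0.1872, 0.1447]
tcp_rot: [-0.001, 0.999, -0.041, -0.002]
ft_force: [0.5, 0.6, -0.5]
opening: 0.0377
now [ 0.669  -0.1872  0.1447] jaw -1.6524 q6 1.28 F [ 0.5  0.6 -0.5] t 9.5 open 0.0377
row [0.03, 0.01, -0.53] [0.0, 0.3, 39.5]
```

```bash
python3 -m crank '[[[0,0,0,0,0,39.5],[0,0,0,0,0,39.5],[0,0,0,0,0,39.5],[0,0,0,0,0,39.5],[0,0,0,0,0,39.5]]]'; python3 - <<'E'
from h import *
c=cam("wrist"); s=robot.observe(); print(s["tool_pos"].round(4),s["ft_force"].round(2))
crop(c,"w6.png",160,120,320,240,2,[(MOD,(.6693,-.1873,0,.8003),(0,0,255))])
E
python3 go.py .6693 -.1873 .014 -2.341
```

```text
clock: 10.12
tool_pos: [0.6691, -0.1872, 0.1451]
tcp_rot: [-0.0, 0.927, -0.374, -0.002]
ft_force: [0.6, 0.5, 0.2]
opening: 0.0376
[ 0.6693 -0.1873  0.1455] [-0.05  0.55 -0.34]
now [ 0.6693 -0.1873  0.1455] jaw -2.3369 q6 1.96 F [-0.1  0.6 -0.3] t 10.18 open 0.0376
row [0.04, -0.01, 13.15] [0.1, 0.2, 0.2]
```

View pics/w6.png

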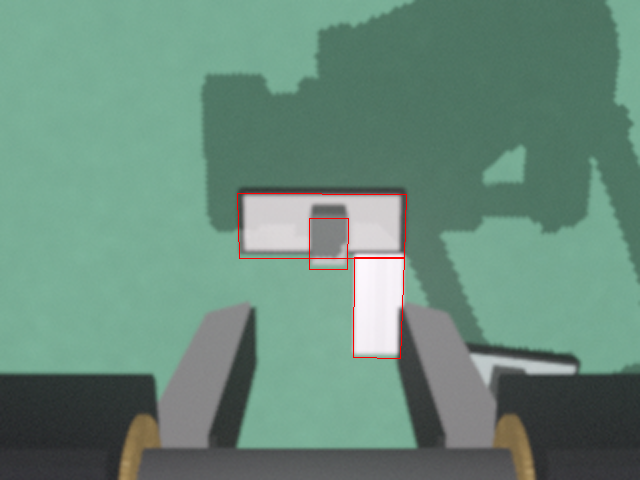

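Module A at (328,235) in the crop sits about 1–2 mm further along tool +x than the outline. I'll correct for that and descend.

```bash
python3 -m crank '[[[0.15,0,6,0,0,0],[0.15,0,11,0,0,0],[0.15,0,13,0,0,0],[0.15,0,13,0,0,0],[0.15,0,13,0,0,0],[0.15,0,13,0,0,0]]]'; python3 go.py .6693 -.1873 .014 -2.341; python3 -m crank '[[[0,0,0,0,0,0],[0,0,0,0,0,0],[0,0,0,0,0,0],[0,0,0,0,0,0]]]' 1 25; python3 go.py .6693 -.1873 .014 -2.341;python3 -m crank '[[[0,0,-5,0,0,0],[0,0,-10,0,0,0],[0,0,-13,0,0,0],[0,0,-13,0,0,0],[0,0,-13,0,0,0],[0,0,-13,0,0,0]]]'; python3 - <<'E'
from h import *
for i in range(1):
  c=cam("wrist"); s=robot.observe(); print(s["tool_pos"].round(4),s["ft_force"].round(2))
crop(c,"w7.png",160,120,320,240,2,[(MOD,(.6693,-.1873,s["tool_pos"][2]-.015,.8003),(0,0,255))])
E
```

```text
clock: 10.92
tool_pos: [0.6723, -0.189, 0.0191]
tcp_rot: [-0.0, 0.927, -0.375, 0.001]
ft_force: [-0.1, -0.5, 0.3]
opening: 0.0374
now [ 0.6723 -0.189   0.0191] jaw -2.3387 q6 1.96 F [-0.1 -0.5  0.3] t 10.93 open 0.0374
row [-0.34, 0.08, 0.51] [-0.1, -0.2, 0.1]
clock: 11.42
tool_pos: [0.6712, -0.1888, 0.018]
tcp_rot: [0.0, 0.927, -0.375, 0.0]
ft_force: [-0.6, -1.2, 3.4]
opening: 0.0158
now [ 0.6712 -0.1888  0.018 ] jaw -2.3389 q6 1.97 F [-0.6 -1.2  3.4] t 11.43 open 0.0158
row [-0.25, 0.02, 0.4] [0.0, -0.0, 0.1]
clock: 12.18
tool_pos: [0.6699, -0.1881, 0.1448]
tcp_rot: [-0.0, 0.927, -0.375, -0.002]
ft_force: [1.0, 0.7, -1.2]
opening: 0.0158
[ 0.6701 -0.1882  0.1451] [ 0.07  0.51 -1.39]
```

View pics/w7.png

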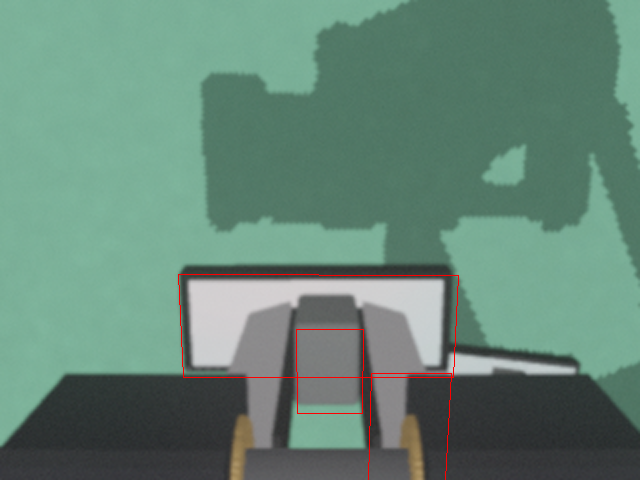

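```bash
cat > inhand.py <<'E'
from h import *
# module pose in tool frame -> TCP target for module pose
def inhand(c,s,pts,uv,dz,x0):
    z=s["tool_pos"][2]-dz
    p,e=fit(c,pts,uv,z,x0)
    Rc=rot(s["tcp_rot"]); d=Rc.T@(np.array([p[0],p[1],z])-s["tool_pos"])
    jaw=np.arctan2(Rc[1,1],Rc[0,1])
    return p,e,d[:2],(p[2]-jaw)
def tcp_for(mx,my,myaw,d,dyaw):
    j=myaw-dyaw
    tx=np.array([-np.sin(j),np.cos(j)]); ty=np.array([np.cos(j),np.sin(j)])
    # tool x = y cross z(-1)
    x3=np.cross([ty[0],ty[1],0],[0,0,-1])[:2]
    t=np.array([mx,my])-d[0]*x3-d[1]*ty
    return t,(j+np.pi)%(2*np.pi)-np.pi
def slot(b,sx,sy):
    q=pose(b[0],b[1],0,b[2],[[sx,sy,0]])[0]; return q[0],q[1]
E
python3 - <<'E'
from inhand import *
c=cam("wrist"); s=robot.observe()
uv=np.array([(181,266),(455,267),(184,374),(451,372)])/2+[160,120]-.25
p,e,d,dy=inhand(c,s,[(41,-17,9),(-35,-17,9),(41,13,9),(-35,13,9)],uv,.018,[.67,-.187,.8])
print(p.round(4),e.round(2),(d*1000).round(2),dy)
b=(.5804,.0161,.0953)
print(slot(b,.016,.023), tcp_for(*slot(b,.016,.023),b[2]+np.pi,d,dy))
E
```

```text
[ 0.6702 -0.1878  0.8031] [1.7  1.02 1.83 0.82] [-0.44 -0.27] 3.142168017656978
(np.float64(0.5941388145854533), np.float64(0.04051812797465312)) (array([0.5943626 , 0.04097707]), np.float64(0.0947246359328151))
```

```bash
python3 go.py .5943 .041 .145 .0953
```

```text
now [ 0.6704 -0.1883  0.1455] jaw -2.3391 q6 1.97 F [-0.1  0.7 -1.1] t 12.28 open 0.0157
row [-21.4, -11.2, 0.1] [-0.2, 0.2, -139.5]
```

```bash
python3 -m crank '[[[-5,-2,0,0,0,-20],[-21.4,-11.2,0,0,0,-100],[-21.4,-11.2,0,0,0,-100],[-21.4,-11.2,0,0,0,-100],[-21.4,-11.2,0,0,0,-100],[-21.4,-11.2,0,0,0,-100],[-21.4,-11.2,0,0,0,-100],[-21.4,-11.2,0,0,0,-100],[-21.4,-11.2,0,0,0,-100],[-21.4,-11.2,0,0,0,-100]]]';python3 go.py .5943 .041 .145 .0953
```

```text
clock: 13.52
tool_pos: [0.5948, 0.0407, 0.1467]
tcp_rot: [-0.0, 0.882, 0.47, -0.001]
ft_force: [0.1, -0.0, -1.0]
opening: 0.0159
now [0.5948 0.0407 0.1467] jaw -0.5911 q6 0.54 F [ 0.1 -0.  -1. ] t 13.53 open 0.0159
row [-0.0, -0.05, 0.17] [-0.1, 0.0, -39.3]
```

```bash
python3 -m crank '[[[0,0,0,0,0,-39.3],[0,0,0,0,0,-39.3],[0,0,0,0,0,-39.3],[0,0,0,0,0,-39.3],[0,0,8,0,0,-39.3],[0,0,8,0,0,-39.3],[0,0,8,0,0,-39.3],[0,0,8,0,0,-39.3]]]'; python3 - <<'E'
from h import *
c=cam("wrist"); s=robot.observe(); print(s["tool_pos"].round(4),s["ft_force"].round(2))
b=(.5804,.0161,.01,.0953);zz=s["tool_pos"][2]-.018
crop(c,"w8.png",160,120,320,240,2,[(TRAY,b,(0,0,255)),(MOD,(.5941,.0405,zz,.0953+np.pi),(0,255,255))])
E
python3 go.py .5943 .041 .032 .0953
```

```text
clock: 14.52
tool_pos: [0.596, 0.0406, 0.0682]
tcp_rot: [0.001, 0.674, 0.739, 0.001]
ft_force: [-0.2, -0.7, -1.1]
opening: 0.0158
[0.5963 0.0406 0.0686] [-0.18 -0.31 -0.59]
now [0.5963 0.0406 0.0686] jaw 0.0921 q6 -0.14 F [-0.2 -0.3 -0.6] t 14.57 open 0.016
row [0.06, -0.2, 3.66] [0.1, 0.0, -0.2]
```

View pics/w8.png

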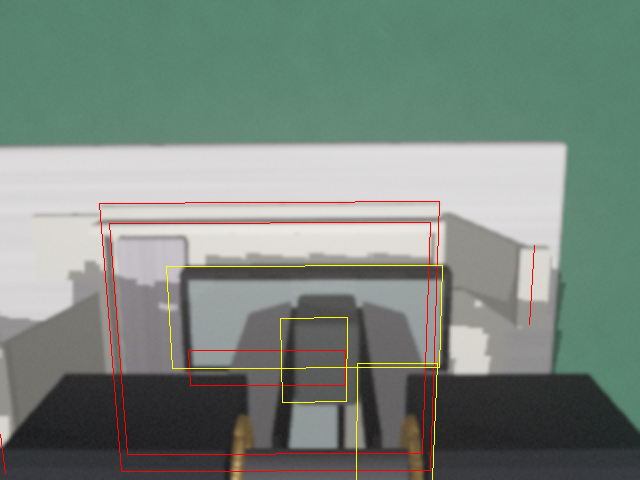

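```bash
python3 -m crank '[[[0.05,-0.25,0.8,0,0,0],[0.05,-0.25,1.5,0,0,-0.1],[0.05,-0.25,1.5,0,0,-0.1],[0.05,-0.25,1.5,0,0,-0.1]]]'; python3 - <<'E'
from h import *
c=cam("wrist"); s=robot.observe(); print(s["tool_pos"].round(4),s["ft_force"].round(2))
b=(.5804,.0161,.01,.0953);zz=s["tool_pos"][2]-.018
crop(c,"w9.png",160,120,320,240,2,[(TRAY,b,(0,0,255)),(MOD,(.5941,.0405,zz,.0953+np.pi),(0,255,255))])
E
python3 go.py .5943 .041 .032 .0953
```

```text
clock: 15.08
tool_pos: [0.5927, 0.0409, 0.0525]
tcp_rot: [0.0, 0.673, 0.74, 0.0]
ft_force: [0.2, -1.2, -1.3]
opening: 0.0157
[0.5928 0.0409 0.0526] [ 0.12  0.46 -1.22]
now [0.5928 0.0409 0.0526] jaw 0.0939 q6 -0.14 F [ 0.1  0.5 -1.2] t 15.12 open 0.0159
row [-0.0, 0.15, 2.06] [0.0, -0.0, -0.1]
```

View pics/w9.png

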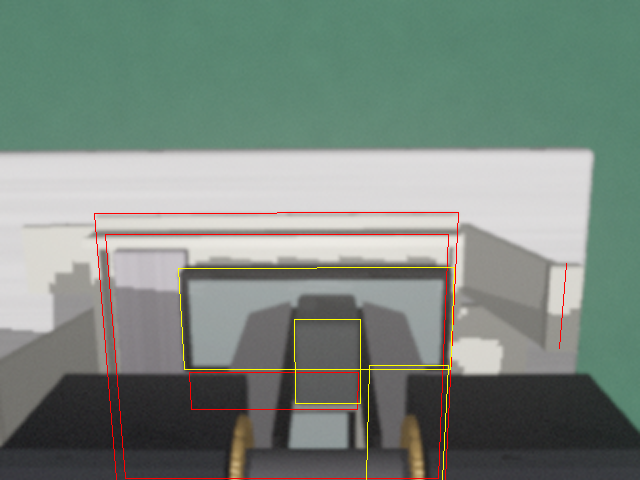

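Outline and module now coincide, so I'm lowering.

```bash
python3 -m crank '[[[0,0.02,0.8,0,0,0],[0,0.02,1.4,0,0,0],[0,0.02,1.9,0,0,0],[0,0.02,2.1,0,0,0],[0,0.02,2.1,0,0,0],[0,0.02,2.1,0,0,0]]]';python3 go.py .5943 .041 .032 .0953
```

```text
clock: 15.88
tool_pos: [0.5923, 0.0409, 0.0319]
tcp_rot: [-0.0, 0.673, 0.74, -0.0]
ft_force: [-2.2, -0.8, 6.4]
opening: 0.0158
now [0.5923 0.0409 0.0319] jaw 0.0939 q6 -0.14 F [-2.2 -0.8  6.4] t 15.88 open 0.0158
row [-0.01, 0.2, -0.01] [-0.0, -0.0, -0.1]
```

```bash
python3 -m crank '[[[0,0.05,0,0,0,0],[0,0.05,0,0,0,0],[0,0.05,0,0,0,0],[0,0,-5,0,0,0],[0,0,-10,0,0,0],[0,0,-13,0,0,0],[0,0,-13,0,0,0]]]' 0.6;python3 - <<'E'
from h import *
c=cam("wrist"); s=robot.observe(); print(s["tool_pos"].round(4),s["ft_force"].round(2))
b=(.5804,.0161,.01,.0953)
crop(c,"w10.png",180,120,280,210,2,[(TRAY,b,(0,0,255)),(MOD,(.5941,.0405,.014,.0953+np.pi),(0,255,255)),(MOD,(.5667,-.0083,.014,.0953),(0,255,255))])
E
python3 go.py .474 .314 .22 0.0
```

```text
clock: 16.75
tool_pos: [0.5947, 0.0409, 0.164]
tcp_rot: [0.002, 0.673, 0.74, 0.002]
ft_force: [-0.2, 0.1, -0.9]
opening: 0.0373
[0.5931 0.0409 0.1619] [ 0.1   0.54 -0.71]
now [0.5931 0.0409 0.1619] jaw 0.0939 q6 -0.14 F [ 0.1  0.5 -0.7] t 16.8 open 0.0375
row [28.3, -9.29, -5.84] [0.1, 0.0, 5.4]
```

View pics/w10.png

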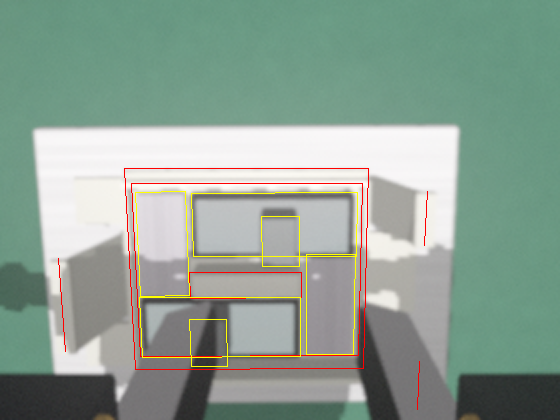

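Both modules are flat in the base well, at crop (245,225) and (200,325). Now to the pile.

```bash
python3 go.py .474 .314 .2 1.571;  python3 -m crank '[[[3,-1,-4,0,0,-10],[28.3,-9.3,-4,0,0,-84],[28.3,-9.3,-4,0,0,-84],[28.3,-9.3,-4,0,0,-84],[28.3,-9.3,-4,0,0,-84],[28.3,-9.3,-4,0,0,-84],[28.3,-9.3,-4,0,0,-84],[28.3,-9.3,-4,0,0,-84],[28.3,-9.3,-4,0,0,-84],[28.3,-9.3,-4,0,0,-84]]]'; python3 - <<'E'
from h import *
c=cam("wrist"); s=robot.observe(); print(s["tool_pos"].round(4),s["ft_force"].round(2),s["q"].round(2))
crop(c,"w11.png",0,0,640,480,1,[(TRAY,(.474,.314,.052,.0042),(0,0,255))])
E
```

```text
now [0.5931 0.0409 0.1619] jaw 0.0939 q6 -0.14 F [ 0.1  0.5 -0.7] t 16.8 open 0.0375
row [28.3, -9.29, -3.84] [0.1, 0.1, -84.6]
clock: 18.05
tool_pos: [0.4732, 0.3136, 0.2002]
tcp_rot: [-0.001, 0.007, 1.0, -0.0]
ft_force: [0.5, -0.5, 0.5]
opening: 0.0374
[0.4733 0.3137 0.2005] [-0.54 -0.19  0.38] [ 0.46  0.27  1.53  0.    1.35 -1.1 ]
```

View pics/w11.png

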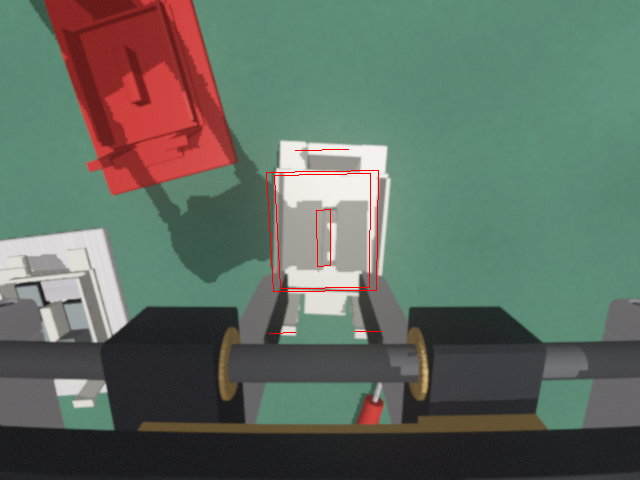

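```bash
python3 - <<'E'
from h import *
c=cam("wrist"); s=robot.observe(); print(s["tool_pos"].round(4))
np.save("w12.npy",c["img"])
crop(c,"w12.png",250,130,160,115,5)
crop(c,"w12b.png",250,240,160,110,5)
E
```

```text
[0.4735 0.3137 0.2008]
```

View pics/w12.png

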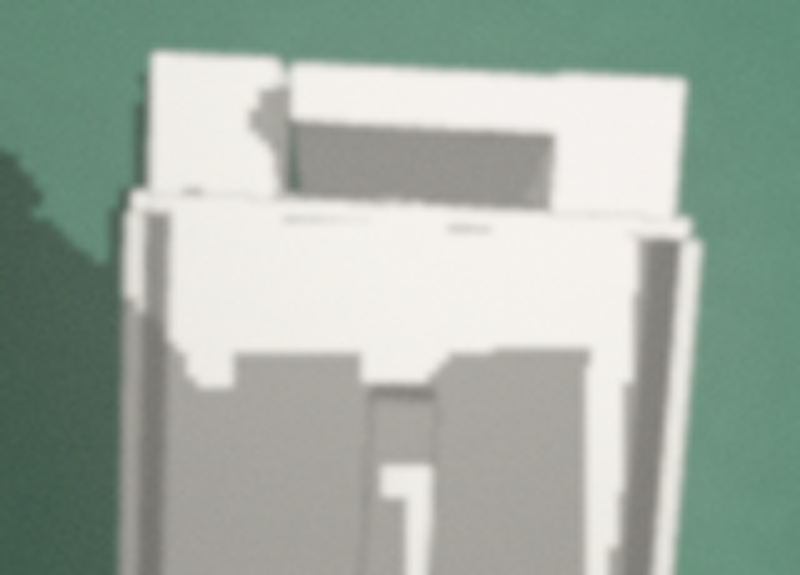

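View pics/w12b.png

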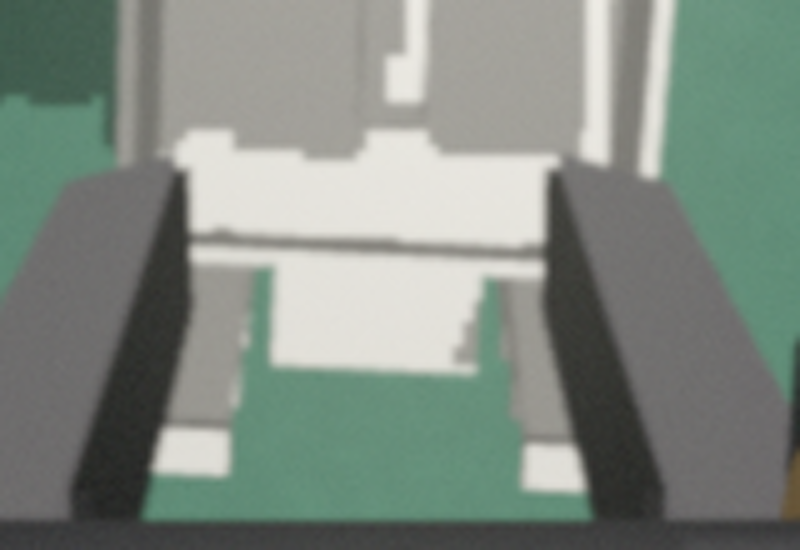

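```bash
python3 - <<'E'
from h import *
c=cam("wrist"); s=robot.observe(); print(s["tool_pos"].round(4))
P=[(-25,-6,26),(-25,6,26),(25,-6,26),(25,6,26),(-74,-20,56),(-74,20,56),(74,-25,56),(74,25,56)]
uv=np.array([(324.4,209.8),(337.2,209.8),(322.2,261.2),(336,261.2),(308,148.7),(361.2,151),(296,330),(354.4,333.2)])-.4
p,e=fit(c,P,uv,.052,[.474,.314,0]);print(p.round(4),e.round(2))
p2,e=fit(c,P[:4],uv[:4],.052,[.474,.314,0]);print(p2.round(4),e.round(2))
crop(c,"w13.png",240,130,170,220,3,[(TRAY,(p[0],p[1],.052,p[2]),(0,0,255))])
E
```

```text
[0.4736 0.3137 0.201 ]
[ 0.4737  0.3192 -0.0569] [1.49 1.01 3.3  3.94 1.21 1.14 0.47 1.64]
[ 0.4727  0.3197 -0.0385] [2.5  2.16 2.26 2.6 ]
```

View pics/w13.png

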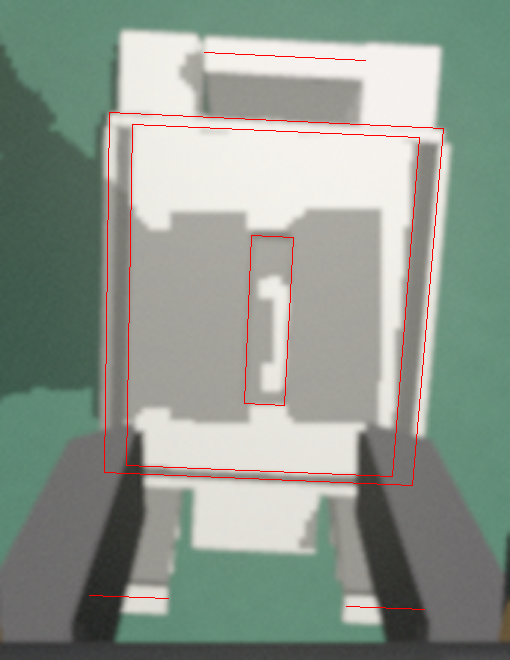

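The outline lands on the walls, the tabs and the rib at crop (268,320). The pile is at (0.4737,0.3192), yaw -0.057. I'll grip tray_a's rib.

```bash
python3 go.py .4737 .3192 .060 1.514
```

```text
now [0.4736 0.3137 0.201 ] jaw 1.5585 q6 -1.1 F [0.4 0.3 0.6] t 18.2 open 0.0378
row [-0.01, 0.55, 14.1] [-0.0, -0.0, 2.5]
```

```bash
python3 -m crank '[[[0,0.5,4,0,0,2.5],[0,0.5,8,0,0,2.5],[0,0.5,8,0,0,2.5],[0,0.5,8,0,0,2.5]]]';python3 go.py .4737 .3192 .060 1.514
```

```text
clock: 18.7
tool_pos: [0.4747, 0.3194, 0.1228]
tcp_rot: [0.001, 0.027, 1.0, 0.001]
ft_force: [0.6, -0.3, -0.8]
opening: 0.0376
now [0.4747 0.3194 0.1228] jaw 1.5159 q6 -1.05 F [ 0.6 -0.3 -0.8] t 18.7 open 0.0376
row [0.11, -0.03, 6.28] [0.1, 0.1, 0.1]
```

```bash
python3 -m crank '[[[0.05,0,3,0,0,0.1],[0.05,0,5,0,0,0.1],[0.05,0,6,0,0,0.1],[0.05,0,6,0,0,0.1],[0.05,0,6,0,0,0.1]]]';python3 go.py .4737 .3192 .060 1.514; python3 -m crank '[[[0,0,0,0,0,0],[0,0,0,0,0,0],[0,0,0,0,0,0],[0,0,0,0,0,0],[0,0,0,0,0,0]]]' 1 40; python3 go.py .4737 .3192 .060 1.514
```

```text
clock: 19.32
tool_pos: [0.4742, 0.3195, 0.0628]
tcp_rot: [0.001, 0.028, 1.0, 0.001]
ft_force: [-0.2, 0.0, 0.8]
opening: 0.0376
now [0.4742 0.3195 0.0628] jaw 1.5145 q6 -1.04 F [-0.2  0.   0.8] t 19.32 open 0.0376
row [0.05, -0.03, 0.28] [0.1, 0.1, 0.0]
clock: 19.95
tool_pos: [0.4733, 0.319, 0.0617]
tcp_rot: [0.0, 0.028, 1.0, 0.0]
ft_force: [-0.1, -0.3, 2.4]
opening: 0.0116
now [0.4733 0.319  0.0617] jaw 1.5145 q6 -1.04 F [-0.1 -0.3  2.4] t 19.95 open 0.0116
row [-0.04, 0.02, 0.17] [0.0, 0.0, 0.0]
```

```bash
python3 -m crank '[[[0,0,-1,0,0,0],[0,0,-2.5,0,0,0],[0,0,-5,0,0,0],[0,0,-9,0,0,0],[0,0,-13,0,0,0],[0,0,-13,0,0,0],[0,0,-13,0,0,0]]]'; python3 - <<'E'
from h import *
c=cam("wrist"); s=robot.observe(); print(s["tool_pos"].round(4),s["ft_force"].round(2),s["torque"].round(2))
z=s["tool_pos"][2]-.0097
crop(c,"w14.png",140,90,360,270,2,[(TRAY,(.4737,.3192,z,-.0569),(0,0,255)),(TRAY,(.4737,.3192,.026,-.0569),(255,0,0))])
c=cam("scene");crop(c,"s14.png",420,140,160,200,3)
E
```

```text
clock: 20.82
tool_pos: [0.4724, 0.3186, 0.1907]
tcp_rot: [-0.001, 0.028, 1.0, -0.0]
ft_force: [-0.2, 0.5, -3.8]
opening: 0.0115
[0.472  0.3183 0.1899] [ 0.19  0.6  -2.22] [ 0.04 -0.05 -0.  ]
```

View pics/w14.png

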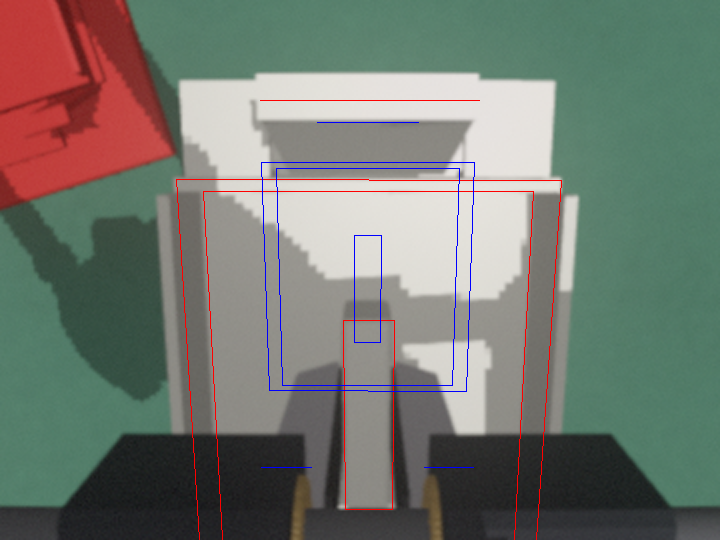

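View pics/s14.png

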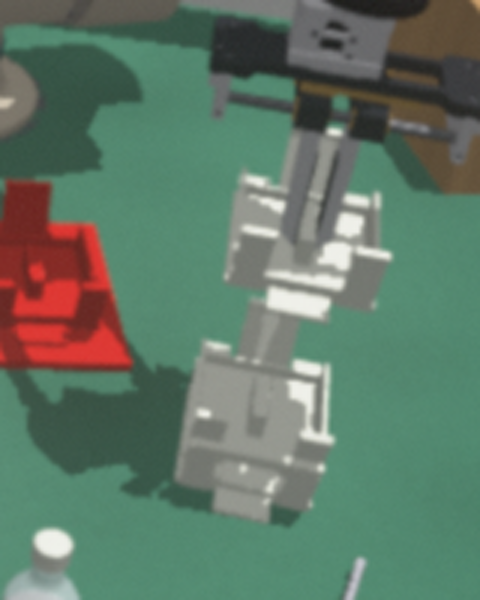

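tray_a alone is held (about 2.5 N), and the other two trays stay nested on the bench. I'll carry it over the base while turning it.

```bash
python3 go.py .5804 .0161 .19 -1.476
```

```text
now [0.472  0.3184 0.1896] jaw 1.5146 q6 -1.04 F [ 0.2 -0.1 -3. ] t 20.93 open 0.0116
row [-12.52, -29.57, -0.02] [-0.3, 0.1, 171.3]
```

```bash
python3 -m crank '[[[-1,-2,0,0,0,8],[-12.5,-29.6,0,0,0,100],[-12.5,-29.6,0,0,0,100],[-12.5,-29.6,0,0,0,100],[-12.5,-29.6,0,0,0,100],[-12.5,-29.6,0,0,0,100],[-12.5,-29.6,0,0,0,100],[-12.5,-29.6,0,0,0,100],[-12.5,-29.6,0,0,0,100],[-12.5,-29.6,0,0,0,100]]]';python3 go.py .5804 .0161 .19 -1.476
```

```text
clock: 22.18
tool_pos: [0.5803, 0.0164, 0.1895]
tcp_rot: [-0.001, 0.785, 0.619, -0.001]
ft_force: [-0.3, 0.3, -2.8]
opening: 0.0114
now [0.5803 0.0164 0.1895] jaw -0.235 q6 0.14 F [-0.3  0.3 -2.8] t 22.18 open 0.0114
row [-0.03, 0.01, -0.05] [-0.2, 0.2, 71.1]
```

```bash
python3 -m crank '[[[0,0,0,0,0,71.1],[0,0,0,0,0,71.1],[0,0,0,0,0,71.1],[0,0,0,0,0,71.1],[0,0,0,0,0,71.1],[0,0,0,0,0,71.1],[0,0,4,0,0,71.1],[0,0,8,0,0,71.1],[0,0,8,0,0,71.1],[0,0,8,0,0,71.1]]]'; python3 - <<'E'
from h import *
c=cam("wrist"); s=robot.observe(); print(s["tool_pos"].round(4),s["ft_force"].round(2),s["torque"].round(2))
z=s["tool_pos"][2]-.0097
crop(c,"w15.png",120,0,400,300,2,[(TRAY,(.5804,.0161,z,.0953+np.pi),(0,0,255)),(TRAY,(.5804,.0161,.01,.0953),(255,0,0)),(PLATE,(.5804,.0161,.01,.0953),(255,0,0))])
E
python3 go.py .5804 .0161 .0757 -1.476
```

```text
clock: 23.42
tool_pos: [0.582, 0.0164, 0.1118]
tcp_rot: [-0.0, 0.999, 0.05, 0.0]
ft_force: [-0.1, 0.1, -2.0]
opening: 0.0118
[0.5826 0.0163 0.1127] [-0.54 -0.41 -2.55] [-0.06  0.09 -0.02]
now [0.5826 0.0163 0.1127] jaw -1.4716 q6 1.38 F [-0.5 -0.4 -2.5] t 23.48 open 0.0117
row [-0.23, 0.0, 3.7] [0.0, -0.1, 0.3]
```

View pics/w15.png

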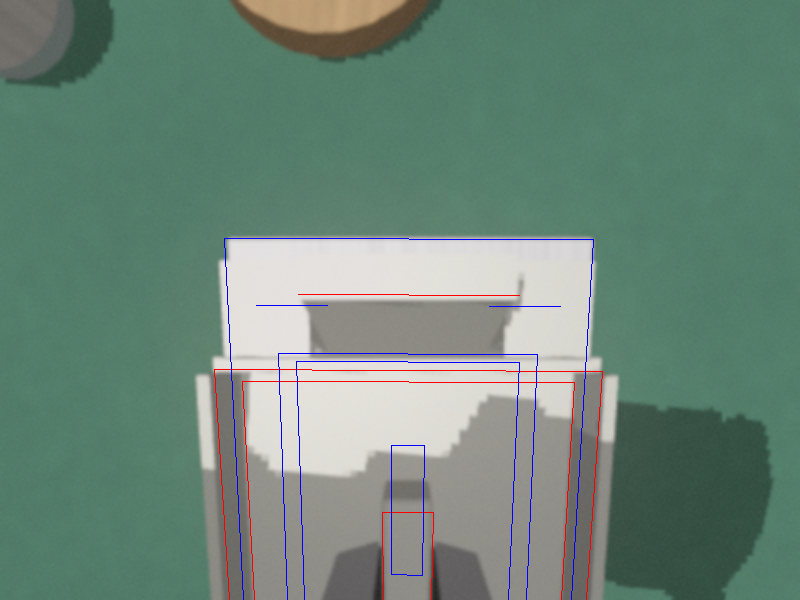

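tray_a is turned and sits about 2–3 mm too far along +x. I'll correct that and lower it onto the tabs.

```bash
python3 -m crank '[[[-0.28,0,1,0,0,0.3],[-0.28,0,2,0,0,0.3],[-0.28,0,2.8,0,0,0.3],[-0.28,0,3.2,0,0,0.3],[-0.28,0,3.4,0,0,0.3],[-0.28,0,3.4,0,0,0.3]]]';python3 go.py .5804 .0161 .0757 -1.476
```

```text
clock: 24.22
tool_pos: [0.5787, 0.0162, 0.0774]
tcp_rot: [-0.0, 0.999, 0.047, 0.0]
ft_force: [-0.2, 0.6, -2.5]
opening: 0.0117
now [0.5787 0.0162 0.0774] jaw -1.4769 q6 1.38 F [-0.2  0.6 -2.5] t 24.23 open 0.0117
row [0.17, 0.02, 0.17] [-0.0, -0.0, -0.1]
```

```bash
python3 -m crank '[[[0.1,0,0.15,0,0,0],[0.1,0,0.3,0,0,0],[0.1,0,0.3,0,0,0],[0.1,0,0.3,0,0,0]]]';python3 - <<'E'
from h import *
c=cam("wrist"); s=robot.observe(); print(s["tool_pos"].round(4),s["ft_force"].round(2),s["torque"].round(2))
crop(c,"w16.png",120,60,400,300,2,[(TRAY,(.5804,.0161,.066,.0953+np.pi),(0,0,255)),(PLATE,(.5804,.0161,.01,.0953),(255,0,0))])
c=cam("scene");crop(c,"s16.png",300,160,140,180,3)
E
```

```text
clock: 24.72
tool_pos: [0.5802, 0.0163, 0.0755]
tcp_rot: [0.0, 0.999, 0.047, 0.001]
ft_force: [-1.6, -0.4, 5.7]
opening: 0.0118
[0.5802 0.0162 0.0755] [-1.75 -0.16  5.1 ] [ 0.02  0.44 -0.01]
```

View pics/w16.png

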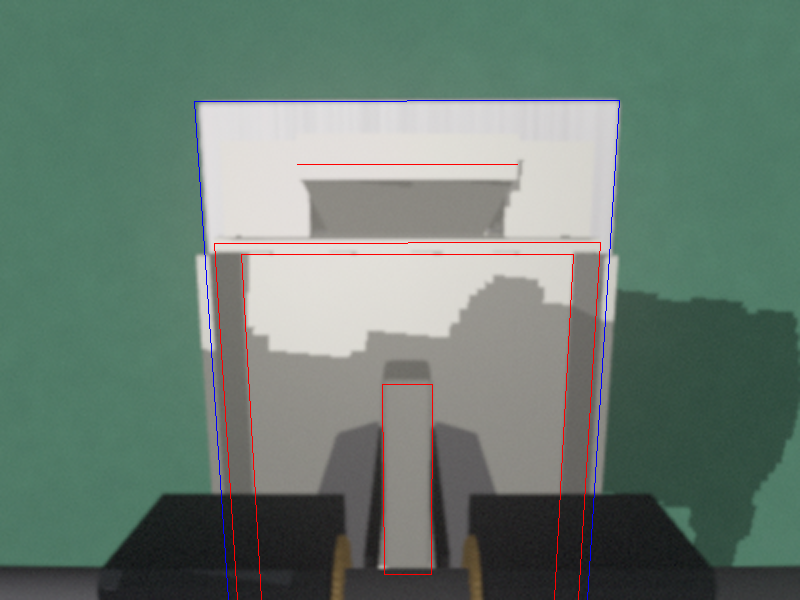

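View pics/s16.png

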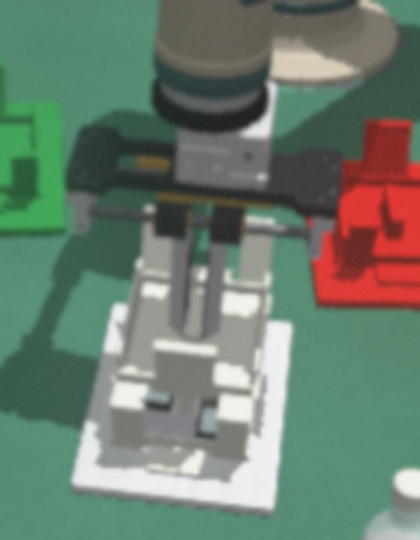

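Contact came at the expected height, with the outline aligned to about 1 mm. I'm releasing.

```bash
python3 -m crank '[[[0,0,0,0,0,0],[0,0,0,0,0,0],[0,0,0,0,0,0],[0,0,-5,0,0,0],[0,0,-10,0,0,0],[0,0,-13,0,0,0],[0,0,-13,0,0,0],[0,0,-13,0,0,0]]]' 0.6;python3 - <<'E'
from h import *
c=cam("wrist"); s=robot.observe(); print(s["tool_pos"].round(4),s["ft_force"].round(2))
crop(c,"w17.png",160,60,300,300,2,[(TRAY,(.5804,.0161,.066,.0953+np.pi),(0,0,255)),(PLATE,(.5804,.0161,.01,.0953),(255,0,0))])
c=cam("top"); crop(c,"t17.png",340,180,100,120,5)
E
python3 go.py .5543 -.194 .15 .6855
```

```text
clock: 25.82
tool_pos: [0.5787, 0.0163, 0.2029]
tcp_rot: [-0.0, 0.999, 0.047, -0.001]
ft_force: [-0.2, 0.5, -0.8]
opening: 0.0375
[0.5784 0.0163 0.2025] [-0.31  0.28 -0.68]
now [0.5784 0.0163 0.2024] jaw -1.4769 q6 1.38 F [-0.7  0.6  0.7] t 25.93 open 0.0373
row [-4.35, 20.72, 5.24] [-0.3, 0.1, -123.9]
```

View pics/w17.png

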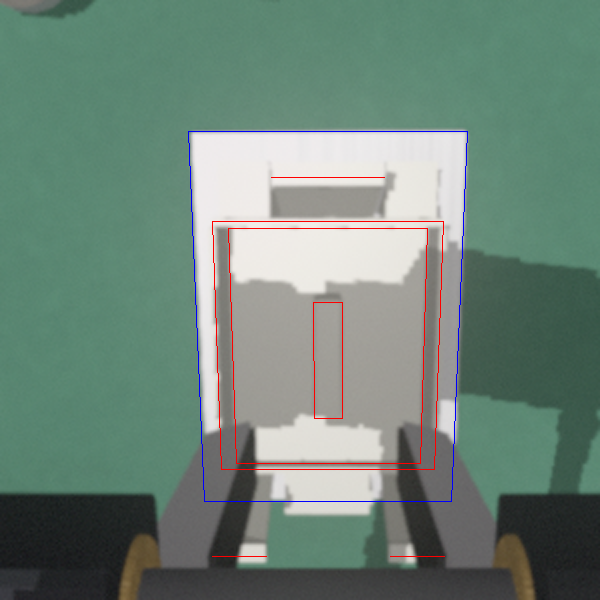

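View pics/t17.png

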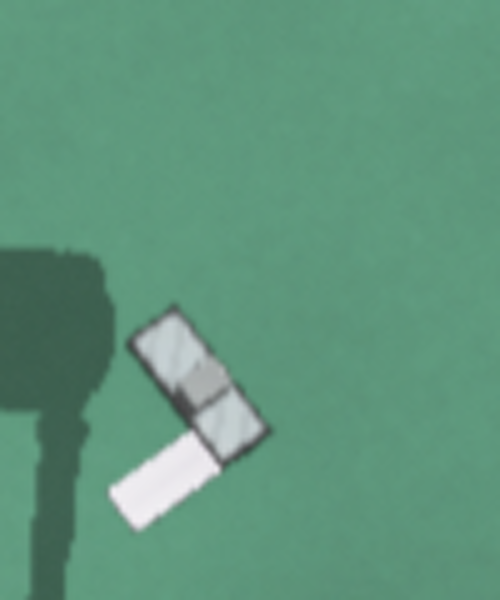

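tray_a stands on the tabs. Module B at top (380,257) hasn't moved, and it goes to tray_a.

```bash
python3 -m crank '[[[-1,5,0,0,0,-20],[-4.4,20.7,0,0,0,-100],[-4.4,20.7,0,0,0,-100],[-4.4,20.7,0,0,0,-100],[-4.4,20.7,0,0,0,-100],[-4.4,20.7,4,0,0,-100],[-4.4,20.7,5,0,0,-100],[-4.4,20.7,5,0,0,-100],[-4.4,20.7,5,0,0,-100],[-4.4,20.7,5,0,0,-100]]]';python3 go.py .5543 -.194 .15 .6855
```

```text
clock: 27.18
tool_pos: [0.5543, -0.1936, 0.1526]
tcp_rot: [-0.002, 0.605, 0.796, -0.0]
ft_force: [0.7, 0.0, 0.8]
opening: 0.0373
now [ 0.5543 -0.1936  0.1526] jaw 0.2717 q6 -0.73 F [0.7 0.  0.8] t 27.18 open 0.0373
row [-0.04, -0.01, 0.26] [-0.1, -0.2, -23.7]
```

```bash
python3 -m crank '[[[0,0,0,0,0,-23.7],[0,0,0,0,0,-23.7],[0,0,0,0,0,-23.7],[0,0,0,0,0,-23.7],[0,0,0,0,0,-23.7]]]'; python3 - <<'E'
from h import *
c=cam("wrist"); s=robot.observe(); print(s["tool_pos"].round(4),s["ft_force"].round(2))
crop(c,"w18.png",160,120,320,240,2,[(MOD,(.5543,-.194,0,.6855),(0,0,255))])
E
python3 go.py .5543 -.194 .015 .6855
```

```text
clock: 27.8
tool_pos: [0.5548, -0.1938, 0.1536]
tcp_rot: [-0.001, 0.43, 0.903, 0.0]
ft_force: [0.4, 0.3, -0.1]
opening: 0.0377
[ 0.5549 -0.1939  0.1538] [ 0.65 -0.15  0.98]
now [ 0.5549 -0.1939  0.1538] jaw 0.6816 q6 -1.14 F [ 0.7 -0.1  1. ] t 27.85 open 0.0372
row [0.01, -0.05, 13.88] [-0.0, -0.1, -0.2]
```

View pics/w18.png

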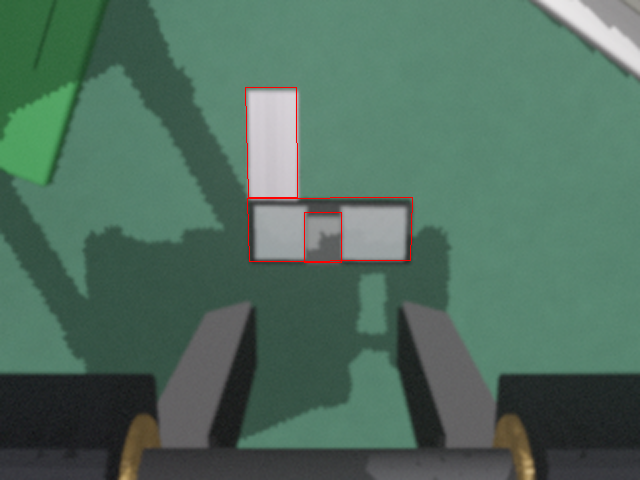

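Module B matches the outline at crop (330,230), so I'll grasp it.

```bash
python3 -m crank '[[[0,-0.03,6,0,0,0],[0,-0.03,11,0,0,0],[0,-0.03,13.8,0,0,0],[0,-0.03,13.8,0,0,0],[0,-0.03,13.8,0,0,0],[0,-0.03,13.8,0,0,0]]]'; python3 -m crank '[[[0,0,0,0,0,0],[0,0,0,0,0,0],[0,0,0,0,0,0],[0,0,0,0,0,0]]]' 1 25; python3 go.py .5543 -.194 .015 .6855;python3 -m crank '[[[0,0,-5,0,0,0],[0,0,-10,0,0,0],[0,0,-16,0,0,0],[0,0,-18,0,0,0],[0,0,-18,0,0,0],[0,0,-18,0,0,0]]]'; python3 - <<'E'
from h import *
c=cam("wrist"); s=robot.observe(); print(s["tool_pos"].round(4),s["ft_force"].round(2))
crop(c,"w19.png",160,120,320,240,2,[(MOD,(.5543,-.194,s["tool_pos"][2]-.0165,.6855),(0,0,255))])
E
python3 go.py .5667 -.0083 .19 .0953
```

```text
clock: 28.6
tool_pos: [0.5563, -0.1948, 0.0182]
tcp_rot: [0.002, 0.43, 0.903, 0.0]
ft_force: [-0.1, 0.1, 0.5]
opening: 0.0378
clock: 29.1
tool_pos: [0.555, -0.1943, 0.0169]
tcp_rot: [0.0, 0.43, 0.903, -0.0]
ft_force: [-0.3, -0.1, 4.2]
opening: 0.0155
now [ 0.555  -0.1943  0.0169] jaw 0.6822 q6 -1.14 F [-0.3 -0.1  4.2] t 29.1 open 0.0155
row [0.07, -0.04, 0.19] [0.0, 0.0, -0.2]
clock: 29.85
tool_pos: [0.5539, -0.1936, 0.1946]
tcp_rot: [-0.002, 0.43, 0.903, 0.0]
ft_force: [-0.1, 0.5, -1.1]
opening: 0.0157
[ 0.5538 -0.1936  0.1943] [-0.21 -0.2  -0.89]
now [ 0.5538 -0.1936  0.1943] jaw 0.682 q6 -1.14 F [-0.2 -0.2 -0.9] t 29.9 open 0.0156
row [13.57, 12.68, 0.46] [-0.1, -0.2, 33.6]
```

View pics/w19.png

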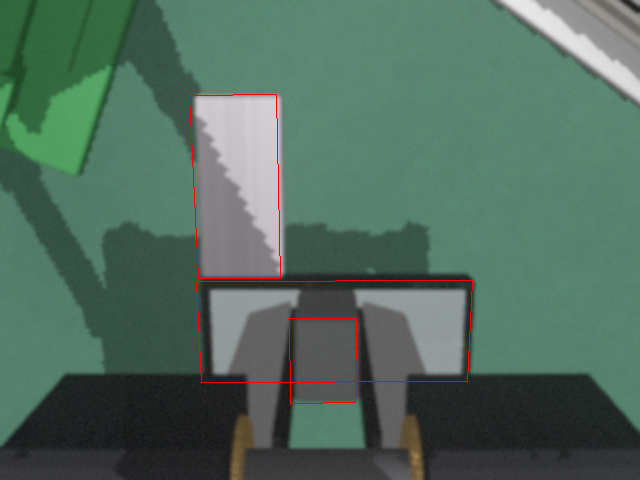

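```bash
python3 -m crank '[[[13.6,12.7,0,0,0,33.6],[13.6,12.7,0,0,0,33.6],[13.6,12.7,0,0,0,33.6],[13.6,12.7,0,0,0,33.6],[13.6,12.7,0,0,0,33.6],[13.6,12.7,3,0,0,33.6],[13.6,12.7,7,0,0,33.6],[13.6,12.7,7,0,0,33.6],[13.6,12.7,7,0,0,33.6]]]'; python3 - <<'E'
from h import *
c=cam("wrist"); s=robot.observe(); print(s["tool_pos"].round(4),s["ft_force"].round(2))
b=(.5804,.0161,.066,.0953+np.pi);zz=s["tool_pos"][2]-.0165
crop(c,"w20.png",160,120,320,240,2,[(TRAY,b,(0,0,255)),(MOD,(.5667,-.0083,zz,.0953),(0,255,255))])
E
python3 go.py .5667 -.0083 .0865 .0953
```

```text
clock: 31.02
tool_pos: [0.5685, -0.0094, 0.1271]
tcp_rot: [0.0, 0.673, 0.74, 0.0]
ft_force: [0.2, -0.2, -1.0]
opening: 0.0156
[ 0.569  -0.0093  0.1277] [ 0.85 -0.3  -0.96]
now [ 0.569  -0.0093  0.1277] jaw 0.0952 q6 -0.23 F [ 0.8 -0.3 -1. ] t 31.07 open 0.0158
row [0.12, -0.23, 4.12] [0.1, 0.0, -0.0]
```

View pics/w20.png

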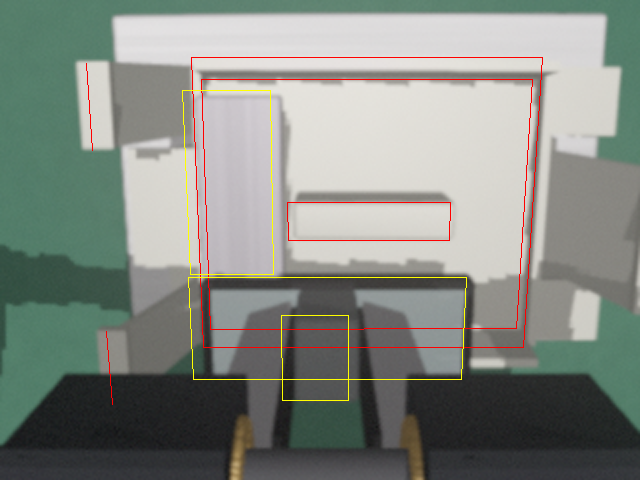

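```bash
python3 -m crank '[[[0.13,-0.17,1.2,0,0,0],[0.13,-0.17,2.3,0,0,0],[0.13,-0.17,2.3,0,0,0],[0.13,-0.17,2.3,0,0,0],[0.13,-0.17,2.3,0,0,0]]]'; python3 - <<'E'
from h import *
c=cam("wrist"); s=robot.observe(); print(s["tool_pos"].round(4),s["ft_force"].round(2))
b=(.5811,.0161,.066,.0953+np.pi);zz=s["tool_pos"][2]-.0165
crop(c,"w21.png",160,120,320,240,2,[(TRAY,b,(0,0,255)),(MOD,(.5674,-.0083,zz,.0953),(0,255,255))])
E
python3 go.py .5674 -.0083 .0865 .0953
```

```text
clock: 31.7
tool_pos: [0.5663, -0.0074, 0.1038]
tcp_rot: [0.0, 0.672, 0.74, 0.0]
ft_force: [-0.5, -0.2, -1.3]
opening: 0.016
[ 0.5663 -0.0074  0.1038] [ 0.51 -0.52 -1.39]
now [ 0.5663 -0.0074  0.1038] jaw 0.0957 q6 -0.23 F [ 0.5 -0.5 -1.4] t 31.75 open 0.0158
row [-0.1, 0.1, 1.73] [0.0, 0.0, 0.0]
```

View pics/w21.png

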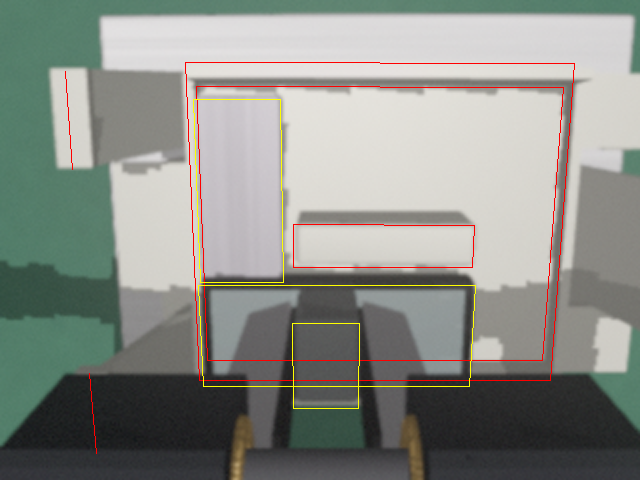

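```bash
python3 -m crank '[[[-0.08,0.03,0.7,0,0,0],[-0.08,0.03,1.2,0,0,0],[-0.08,0.03,1.6,0,0,0],[-0.08,0.03,1.8,0,0,0],[-0.08,0.03,1.8,0,0,0],[-0.08,0.03,1.8,0,0,0]]]';python3 go.py .5674 -.0083 .0865 .0953
```

```text
clock: 32.5
tool_pos: [0.5661, -0.0081, 0.0869]
tcp_rot: [0.0, 0.672, 0.74, 0.0]
ft_force: [-2.8, 0.6, 7.6]
opening: 0.0159
now [ 0.5661 -0.0081  0.0869] jaw 0.0958 q6 -0.23 F [-2.8  0.6  7.6] t 32.5 open 0.0159
row [-0.03, 0.13, 0.04] [0.0, 0.0, 0.0]
```

Contact is at the floor height, so I'm releasing and checking.

```bash
python3 -m crank '[[[0,0.05,0,0,0,0],[0,0.05,0,0,0,0],[0,0.05,0,0,0,0],[0,0,-5,0,0,0],[0,0,-10,0,0,0],[0,0,-13,0,0,0],[0,0,-13,0,0,0],[0,0,-13,0,0,0]]]' 0.6;python3 - <<'E'
from h import *
c=cam("wrist"); s=robot.observe(); print(s["tool_pos"].round(4),s["ft_force"].round(2))
b=(.5808,.0161,.066,.0953+np.pi)
crop(c,"w22.png",160,100,320,240,2,[(TRAY,b,(0,0,255)),(MOD,(.567,-.0083,.07,.0953),(0,255,255))])
E
python3 go.py .4737 .3192 .2 1.514
```

```text
clock: 33.5
tool_pos: [0.5655, -0.008, 0.214]
tcp_rot: [-0.001, 0.673, 0.74, -0.001]
ft_force: [0.5, 0.8, -0.9]
opening: 0.0377
[ 0.5652 -0.008   0.2135] [ 0.26 -0.02  0.22]
now [ 0.5652 -0.008   0.2135] jaw 0.0956 q6 -0.23 F [ 0.3 -0.   0.2] t 33.55 open 0.0377
row [33.44, -5.98, 1.4] [-0.1, -0.2, -81.3]
```

View pics/w22.png

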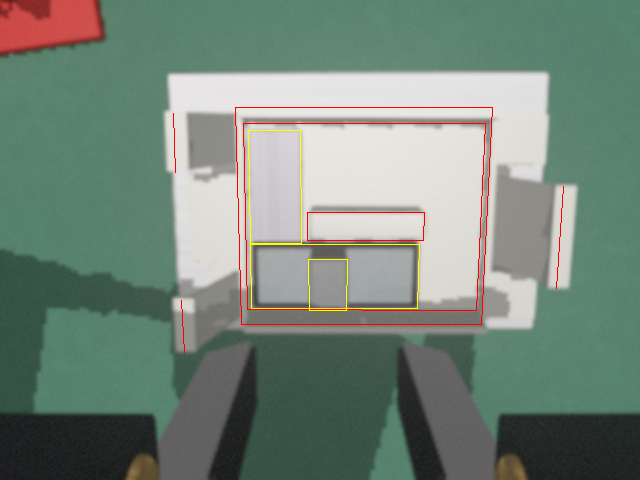

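B is flat in tray_a, right under its outline. Back to the pile for tray_b.

```bash
python3 -m crank '[[[33.4,-6,0,0,0,-81.3],[33.4,-6,0,0,0,-81.3],[33.4,-6,0,0,0,-81.3],[33.4,-6,0,0,0,-81.3],[33.4,-6,0,0,0,-81.3],[33.4,-6,0,0,0,-81.3],[33.4,-6,3,0,0,-81.3],[33.4,-6,4,0,0,-81.3],[33.4,-6,4,0,0,-81.3],[33.4,-6,4,0,0,-81.3]]]'; python3 - <<'E'
from h import *
c=cam("wrist"); s=robot.observe(); print(s["tool_pos"].round(4),s["ft_force"].round(2))
crop(c,"w23.png",190,110,260,260,3,[(TRAY,(.4737,.3192,.026,-.0569),(0,0,255))])
E
python3 go.py .4737 .3192 .036 1.514
```

```text
clock: 34.8
tool_pos: [0.4747, 0.3185, 0.175]
tcp_rot: [-0.0, 0.029, 1.0, -0.0]
ft_force: [0.2, 0.4, -1.1]
opening: 0.0377
[0.475  0.3185 0.1755] [0.64 0.39 0.3 ]
now [0.475  0.3185 0.1755] jaw 1.5131 q6 -1.04 F [0.6 0.4 0.3] t 34.85 open 0.0374
row [0.14, 0.06, 13.95] [0.0, 0.0, -0.1]
```

View pics/w23.png

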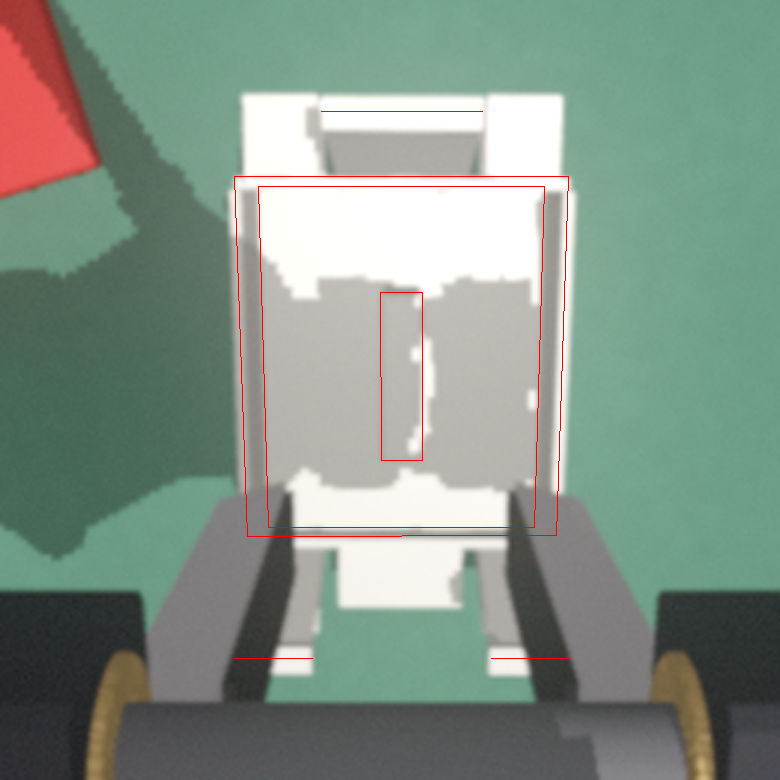

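tray_b's rib at crop (402,376) and its tabs match the expected pose. Grip it.

```bash
python3 -m crank '[[[0.1,0.05,5,0,0,0],[0.1,0.05,10,0,0,0],[0.1,0.05,13,0,0,0],[0.1,0.05,13.9,0,0,0],[0.1,0.05,13.9,0,0,0],[0.1,0.05,13.9,0,0,0]]]';python3 go.py .4737 .3192 .036 1.514; python3 -m crank '[[[0,0,0,0,0,0],[0,0,0,0,0,0],[0,0,0,0,0,0],[0,0,0,0,0,0],[0,0,0,0,0,0]]]' 1 40; python3 go.py .4737 .3192 .036 1.514
```

```text
clock: 35.6
tool_pos: [0.4751, 0.3198, 0.0381]
tcp_rot: [0.001, 0.028, 1.0, 0.001]
ft_force: [0.1, 0.5, 0.0]
opening: 0.0377
now [0.4751 0.3198 0.0381] jaw 1.5143 q6 -1.04 F [0.1 0.5 0. ] t 35.6 open 0.0377
row [0.14, -0.07, 0.21] [0.1, 0.2, 0.0]
clock: 36.22
tool_pos: [0.4739, 0.3192, 0.0369]
tcp_rot: [0.0, 0.028, 1.0, 0.0]
ft_force: [0.5, -1.4, 4.6]
opening: 0.0116
now [0.4739 0.3192 0.0369] jaw 1.5145 q6 -1.04 F [ 0.5 -1.4  4.6] t 36.23 open 0.0116
row [0.02, 0.0, 0.09] [0.0, 0.0, 0.0]
```

```bash
python3 -m crank '[[[0,0,-1,0,0,0],[0,0,-2.5,0,0,0],[0,0,-5,0,0,0],[0,0,-10,0,0,0],[0,0,-15,0,0,0],[0,0,-19,0,0,0],[0,0,-19,0,0,0],[0,0,-19,0,0,0]]]'; python3 - <<'E'
from h import *
c=cam("wrist"); s=robot.observe(); print(s["tool_pos"].round(4),s["ft_force"].round(2),s["torque"].round(2))
z=s["tool_pos"][2]-.0109
crop(c,"w24.png",140,90,360,270,2,[(TRAY,(s["tool_pos"][0],s["tool_pos"][1],z,-.0569),(0,0,255)),(TRAY,(.4737,.3192,.0,-.0569),(255,0,0))])
E
python3 go.py .5806 .0161 .22 1.666
```

```text
clock: 37.22
tool_pos: [0.4729, 0.3187, 0.2254]
tcp_rot: [-0.001, 0.028, 1.0, -0.0]
ft_force: [-0.5, 0.2, -1.3]
opening: 0.0116
[0.4726 0.3185 0.2247] [-0.4   0.64 -1.09] [ 0.03 -0.03  0.04]
now [0.4726 0.3185 0.2247] jaw 1.5147 q6 -1.04 F [-0.4  0.6 -1.1] t 37.27 open 0.0115
row [-12.49, -29.59, 0.48] [-0.1, -0.2, -8.7]
```

View pics/w24.png

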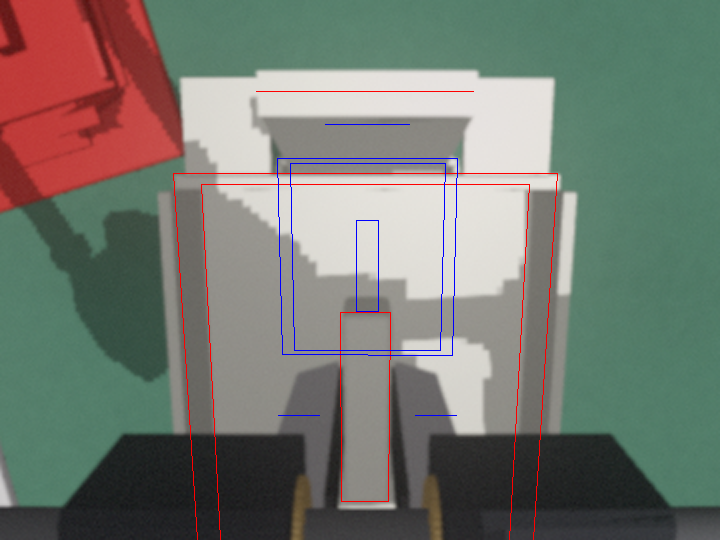

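```bash
python3 -m crank '[[[-12.5,-29.6,0,0,0,-8.7],[-12.5,-29.6,0,0,0,-8.7],[-12.5,-29.6,0,0,0,-8.7],[-12.5,-29.6,0,0,0,-8.7],[-12.5,-29.6,0,0,0,-8.7],[-12.5,-29.6,0,0,0,-8.7],[-12.5,-29.6,0,0,0,-8.7],[-12.5,-29.6,0,0,0,-8.7]]]'; python3 - <<'E'
from h import *
c=cam("wrist"); s=robot.observe(); print(s["tool_pos"].round(4),s["ft_force"].round(2),s["torque"].round(2))
z=s["tool_pos"][2]-.0109
crop(c,"w25.png",120,60,400,300,2,[(TRAY,(.5806,.0161,z,.0953),(0,0,255)),(PLATE,(.5804,.0161,.01,.0953),(255,0,0))])
c=cam("scene");crop(c,"s25.png",300,130,270,200,3)
E
python3 go.py .5806 .0161 .133 1.666
```

```text
clock: 38.28
tool_pos: [0.581, 0.0182, 0.2257]
tcp_rot: [-0.001, -0.049, 0.999, 0.001]
ft_force: [-0.5, -0.4, -2.4]
opening: 0.0115
[0.5812 0.0183 0.226 ] [ 0.19 -0.29 -1.78] [ 0.03 -0.   -0.02]
now [0.5813 0.0183 0.2263] jaw 1.6686 q6 -1.76 F [-0.3 -0.  -2.1] t 38.38 open 0.0113
row [0.09, -0.22, 9.33] [0.0, -0.0, 0.1]
```

View pics/w25.png

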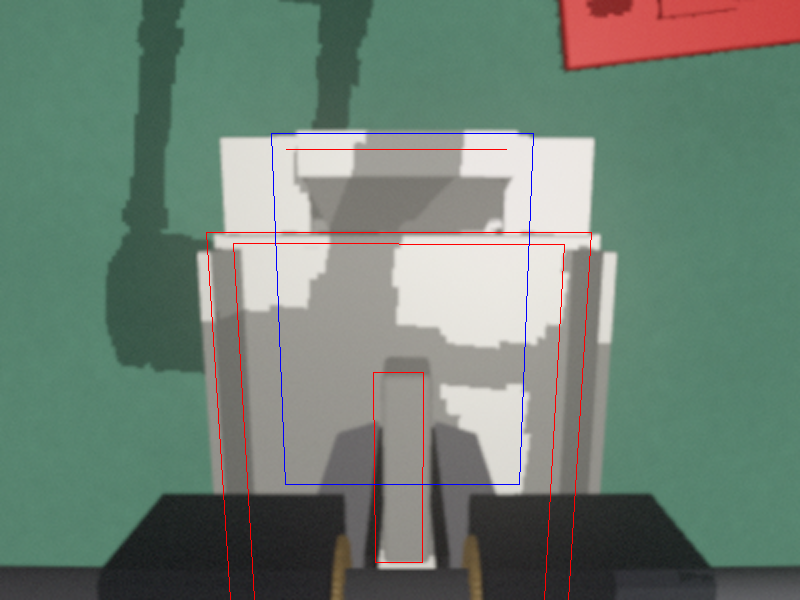

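View pics/s25.png

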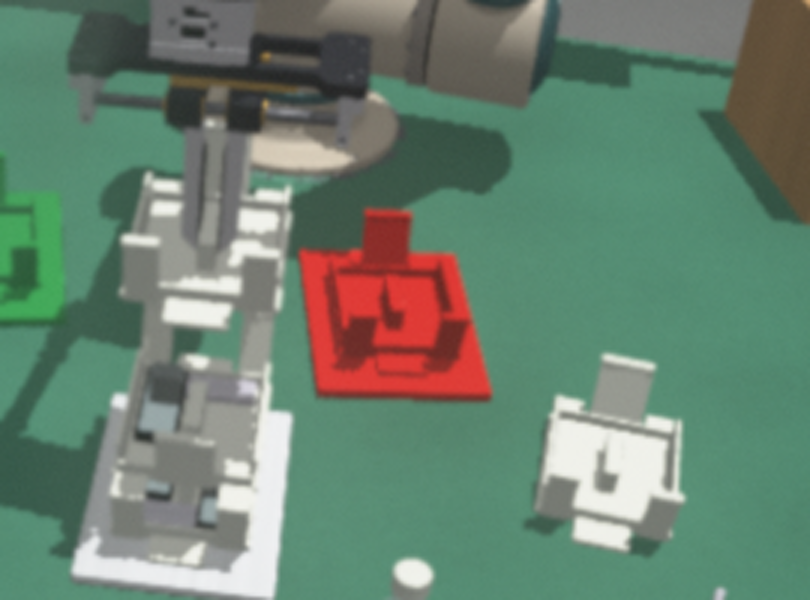

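```bash
python3 -m crank '[[[0.08,-0.25,2,0,0,0.1],[0.08,-0.25,5,0,0,0.1],[0.08,-0.25,7,0,0,0.1],[0.08,-0.25,7.6,0,0,0.1],[0.08,-0.25,7.6,0,0,0.1],[0.08,-0.25,7.6,0,0,0.1]]]'; python3 - <<'E'
from h import *
c=cam("wrist"); s=robot.observe(); print(s["tool_pos"].round(4),s["ft_force"].round(2),s["torque"].round(2))
z=s["tool_pos"][2]-.0109
crop(c,"w26.png",120,60,400,300,2,[(TRAY,(.5806,.0161,z,.0953),(0,0,255)),(PLATE,(.5804,.0161,.01,.0953),(255,0,0))])
E
python3 go.py .5806 .0161 .133 1.666
```

```text
clock: 39.12
tool_pos: [0.5821, 0.0143, 0.1516]
tcp_rot: [0.001, -0.047, 0.999, -0.0]
ft_force: [-0.5, 0.0, -2.4]
opening: 0.012
[0.5821 0.0142 0.1516] [ 0.07  1.04 -2.33] [ 0.07 -0.01 -0.07]
now [0.5821 0.0142 0.1516] jaw 1.665 q6 -1.76 F [ 0.1  1.  -2.3] t 39.17 open 0.0115
row [0.14, 0.21, 1.86] [-0.0, 0.1, -0.1]
```

View pics/w26.png

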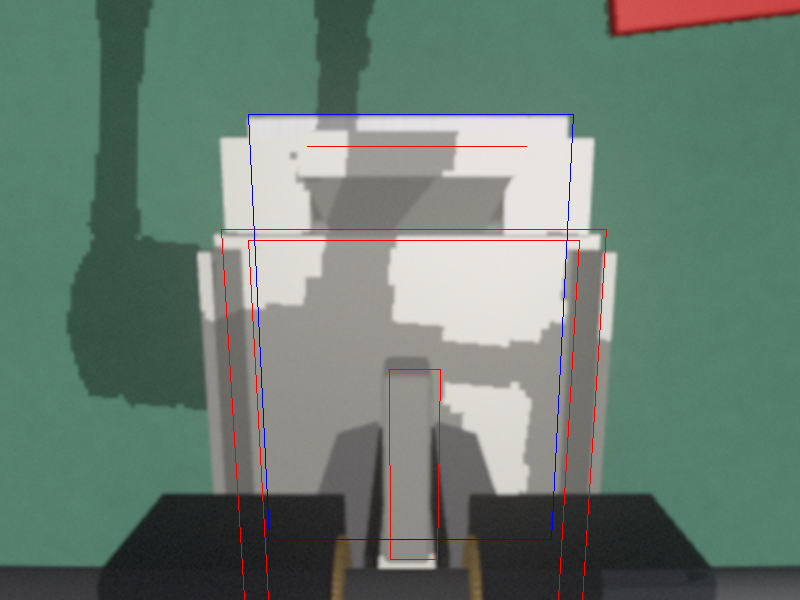

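```bash
python3 -m crank '[[[0.13,0.17,0.8,0,0,0],[0.13,0.17,1.4,0,0,0],[0.13,0.17,1.7,0,0,0],[0.13,0.17,1.9,0,0,0],[0.13,0.17,2.0,0,0,0],[0.13,0.17,2.0,0,0,0]]]';python3 - <<'E'
from h import *
c=cam("wrist"); s=robot.observe(); print(s["tool_pos"].round(4),s["ft_force"].round(2),s["torque"].round(2))
crop(c,"w27.png",120,60,400,300,2,[(TRAY,(.5806,.0161,.122,.0953),(0,0,255)),(PLATE,(.5804,.0161,.01,.0953),(255,0,0))])
c=cam("scene");crop(c,"s27.png",300,130,140,200,3)
E
python3 go.py .5806 .0161 .133 1.666
```

```text
clock: 39.92
tool_pos: [0.5796, 0.0156, 0.1327]
tcp_rot: [0.0, -0.047, 0.999, -0.0]
ft_force: [-4.5, 0.4, 11.4]
opening: 0.0117
[0.5796 0.0156 0.1327] [-4.01  0.46 10.37] [0.1  0.8  0.01]
now [0.5796 0.0156 0.1328] jaw 1.6647 q6 -1.76 F [-5.2  0.  10.7] t 40.02 open 0.0118
row [-0.11, 0.04, -0.02] [-0.0, 0.0, -0.1]
```

View pics/w27.png

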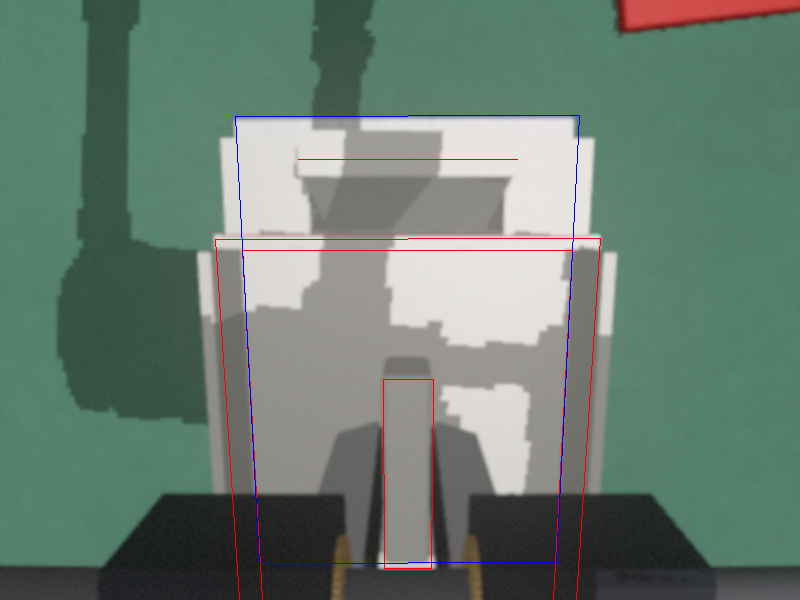

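View pics/s27.png

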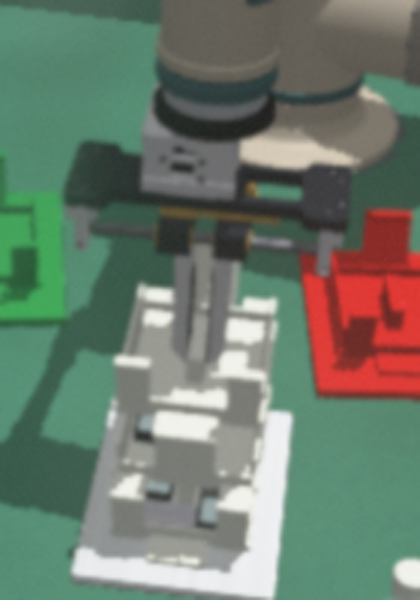

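tray_b is on tray_a's tabs, at the right height and aligned to about 1 mm. Release, then go to tray_c.

```bash
python3 -m crank '[[[-0.05,0,-0.05,0,0,0],[-0.05,0,-0.05,0,0,0],[-0.05,0,-0.05,0,0,0],[-0.05,0,-0.05,0,0,0],[0,0,-4,0,0,0],[0,0,-9,0,0,0],[0,0,-12,0,0,0],[0,0,-12,0,0,0]]]' 0.6;python3 - <<'E'
from h import *
c=cam("wrist"); s=robot.observe(); print(s["tool_pos"].round(4),s["ft_force"].round(2))
crop(c,"w28.png",160,60,300,300,2,[(TRAY,(.5806,.0161,.122,.0953),(0,0,255)),(PLATE,(.5804,.0161,.01,.0953),(255,0,0))])
E
python3 go.py .4737 .3192 .2 1.514
```

```text
clock: 41.02
tool_pos: [0.5815, 0.0155, 0.2529]
tcp_rot: [0.003, -0.047, 0.999, -0.0]
ft_force: [-0.2, -0.0, -0.6]
opening: 0.0374
[0.5802 0.0156 0.2508] [ 0.55 -0.29 -0.64]
now [0.5802 0.0156 0.2508] jaw 1.6647 q6 -1.76 F [ 0.6 -0.3 -0.6] t 41.08 open 0.0377
row [7.77, 31.23, 5.06] [-0.0, 0.1, 8.6]
```

View pics/w28.png

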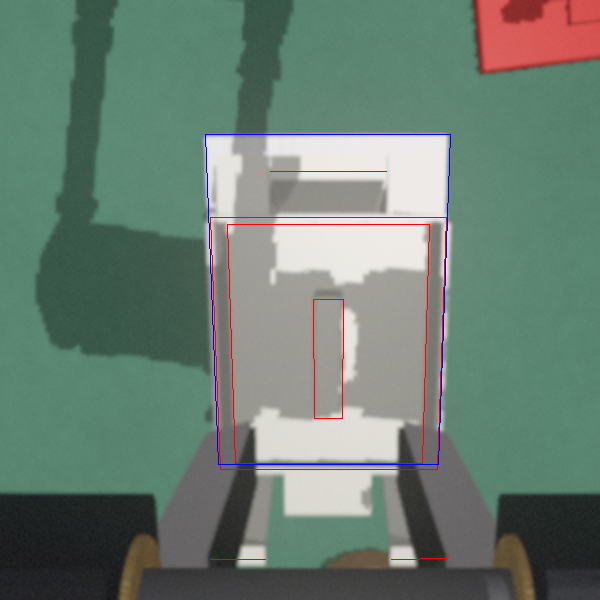

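```bash
python3 -m crank '[[[7.8,31.2,0,0,0,8.6],[7.8,31.2,0,0,0,8.6],[7.8,31.2,0,0,0,8.6],[7.8,31.2,0,0,0,8.6],[7.8,31.2,4,0,0,8.6],[7.8,31.2,9,0,0,8.6],[7.8,31.2,9,0,0,8.6],[7.8,31.2,9,0,0,8.6]]]'; python3 - <<'E'
from h import *
c=cam("wrist"); s=robot.observe(); print(s["tool_pos"].round(4),s["ft_force"].round(2))
crop(c,"w29.png",190,110,260,260,3,[(TRAY,(.4737,.3192,.0,-.0569),(0,0,255))])
c=cam("scene");crop(c,"s29.png",0,100,640,300,1)
E
python3 go.py .4737 .3192 .011 1.514
```

```text
clock: 42.08
tool_pos: [0.4738, 0.3184, 0.1609]
tcp_rot: [0.0, 0.028, 1.0, -0.0]
ft_force: [0.1, -0.1, 0.3]
opening: 0.0373
[0.4747 0.3185 0.162 ] [ 0.22 -0.33  0.06]
now [0.475  0.3186 0.1625] jaw 1.5131 q6 -1.04 F [-0.6 -0.9  0.7] t 42.17 open 0.0377
row [0.19, 0.03, 15.15] [0.1, 0.2, -0.1]
```

View pics/w29.png

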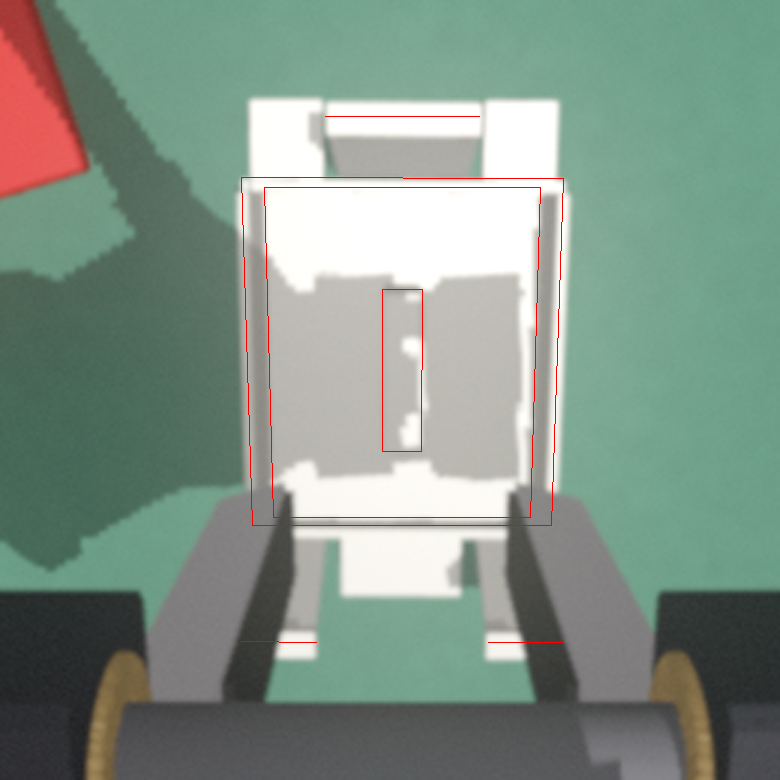

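View pics/s29.png

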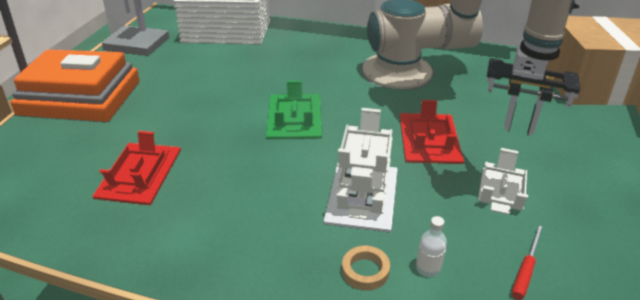

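No modules remain on the bench. tray_c's rib is at crop (402,370) as expected.

```bash
python3 -m crank '[[[0.1,0.05,5,0,0,0],[0.1,0.05,10,0,0,0],[0.1,0.05,14,0,0,0],[0.1,0.05,15,0,0,0],[0.1,0.05,15,0,0,0],[0.1,0.05,15,0,0,0],[0.1,0.05,15,0,0,0]]]';python3 go.py .4737 .3192 .011 1.514; python3 -m crank '[[[0,0,0,0,0,0],[0,0,0,0,0,0],[0,0,0,0,0,0],[0,0,0,0,0,0],[0,0,0,0,0,0]]]' 1 40; python3 go.py .4737 .3192 .011 1.514
```

```text
clock: 43.05
tool_pos: [0.4733, 0.3201, 0.0122]
tcp_rot: [0.002, 0.028, 1.0, 0.001]
ft_force: [-0.3, -0.4, -0.3]
opening: 0.0379
now [0.4733 0.3201 0.0122] jaw 1.5146 q6 -1.04 F [-0.3 -0.4 -0.3] t 43.05 open 0.0379
row [-0.04, -0.08, 0.12] [0.1, 0.2, 0.0]
clock: 43.68
tool_pos: [0.472, 0.3194, 0.0106]
tcp_rot: [-0.0, 0.028, 1.0, -0.0]
ft_force: [-1.0, -1.1, 2.1]
opening: 0.0114
now [0.472  0.3194 0.0106] jaw 1.5146 q6 -1.04 F [-1.  -1.1  2.1] t 43.67 open 0.0114
row [-0.17, -0.01, -0.04] [-0.0, -0.0, 0.0]
```

```bash
python3 -m crank '[[[0,0,-1,0,0,0],[0,0,-3,0,0,0],[0,0,-8,0,0,0],[0,0,-14,0,0,0],[0,0,-20,0,0,0],[0,0,-26,0,0,0],[0,0,-26,0,0,0],[0,0,-26,0,0,0]]]'; python3 go.py .5821 .0163 .265 -1.476
```

```text
clock: 44.68
tool_pos: [0.4713, 0.3191, 0.2698]
tcp_rot: [-0.001, 0.028, 1.0, -0.0]
ft_force: [-0.3, 0.2, -2.6]
opening: 0.0113
now [0.4713 0.3191 0.2698] jaw 1.5146 q6 -1.04 F [-0.3  0.2 -2.6] t 44.67 open 0.0113
row [-12.76, -29.61, 0.48] [-0.1, 0.0, 171.3]
```

```bash
python3 -m crank '[[[-1,-2,0,0,0,8],[-12.8,-29.6,0,0,0,100],[-12.8,-29.6,0,0,0,100],[-12.8,-29.6,0,0,0,100],[-12.8,-29.6,0,0,0,100],[-12.8,-29.6,0,0,0,100],[-12.8,-29.6,0,0,0,100],[-12.8,-29.6,0,0,0,100],[-12.8,-29.6,0,0,0,100],[-12.8,-29.6,0,0,0,100]]]';python3 go.py .5821 .0163 .265 -1.476
```

```text
clock: 45.92
tool_pos: [0.5817, 0.0167, 0.2673]
tcp_rot: [-0.002, 0.785, 0.619, -0.002]
ft_force: [-0.2, 0.0, -2.2]
opening: 0.0115
now [0.5817 0.0167 0.2673] jaw -0.235 q6 0.14 F [-0.2  0.  -2.2] t 45.92 open 0.0115
row [-0.03, 0.05, 0.23] [-0.3, 0.2, 71.1]
```

```bash
python3 -m crank '[[[0,0,0,0,0,71.1],[0,0,0,0,0,71.1],[0,0,0,0,0,71.1],[0,0,0,0,0,71.1],[0,0,0,0,0,71.1],[0,0,0,0,0,71.1],[0,0,2,0,0,71.1],[0,0,5,0,0,71.1],[0,0,5,0,0,71.1],[0,0,5,0,0,71.1]]]'; python3 - <<'E'
from h import *
c=cam("wrist"); s=robot.observe(); print(s["tool_pos"].round(4),s["ft_force"].round(2),s["torque"].round(2))
z=s["tool_pos"][2]-.0106
crop(c,"w30.png",120,40,400,300,2,[(TRAY,(.5806,.0161,z,.0953+np.pi),(0,0,255)),(PLATE,(.5804,.0161,.01,.0953),(255,0,0))])
c=cam("scene");crop(c,"s30.png",300,80,140,240,3)
E
python3 go.py .5821 .0163 .1886 -1.476
```

```text
clock: 47.18
tool_pos: [0.5831, 0.0168, 0.22]
tcp_rot: [-0.0, 0.999, 0.05, -0.001]
ft_force: [0.4, 0.4, -2.1]
opening: 0.0114
[0.5836 0.0167 0.2208] [ 0.68  0.76 -2.08] [-0.01  0.14  0.  ]
now [0.5838 0.0167 0.2212] jaw -1.4717 q6 1.38 F [ 0.4  1.8 -1.6] t 47.27 open 0.0116
row [-0.18, 0.02, 3.26] [0.0, -0.1, 0.2]
```

View pics/w30.png

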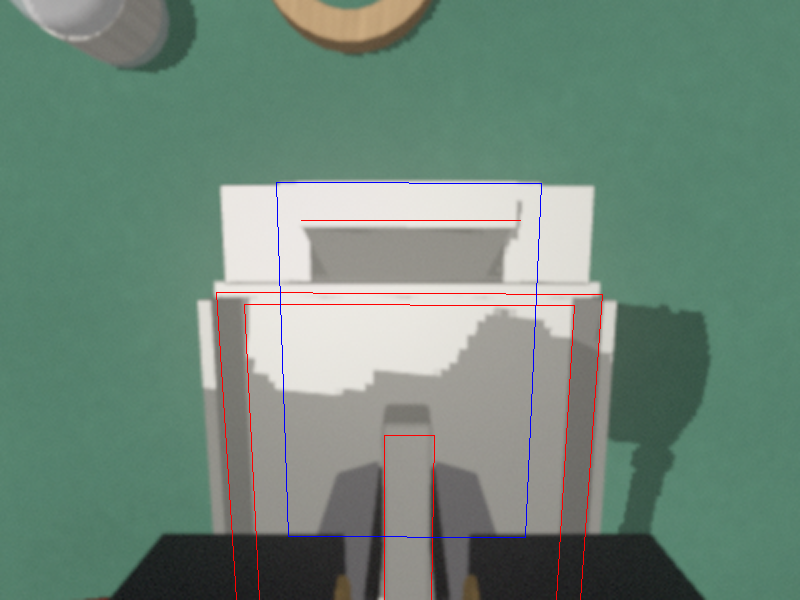

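View pics/s30.png

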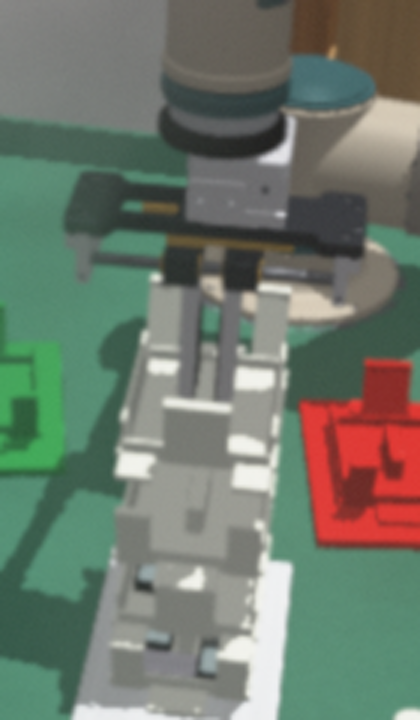

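```bash
python3 -m crank '[[[-0.22,0,1,0,0,0.2],[-0.22,0,1.8,0,0,0.2],[-0.22,0,2.3,0,0,0.2],[-0.22,0,2.5,0,0,0.2],[-0.22,0,2.5,0,0,0.2],[-0.22,0,2.5,0,0,0.2]]]';python3 - <<'E'
from h import *
c=cam("wrist"); s=robot.observe(); print(s["tool_pos"].round(4),s["ft_force"].round(2),s["torque"].round(2))
z=s["tool_pos"][2]-.0106
crop(c,"w31.png",120,40,400,300,2,[(TRAY,(.5806,.0161,z,.0953+np.pi),(0,0,255)),(PLATE,(.5804,.0161,.01,.0953),(255,0,0))])
E
python3 go.py .5821 .0163 .1886 -1.476
```

```text
clock: 48.02
tool_pos: [0.5813, 0.0165, 0.1957]
tcp_rot: [-0.0, 0.999, 0.048, 0.0]
ft_force: [-0.4, 0.5, -2.0]
opening: 0.0114
[0.5813 0.0165 0.1957] [ 0.42 -0.56 -1.91] [-0.04  0.12 -0.03]
now [0.5813 0.0165 0.1957] jaw -1.4752 q6 1.38 F [ 0.4 -0.6 -1.9] t 48.08 open 0.0117
row [0.08, 0.03, 0.71] [0.0, -0.0, 0.0]
```

View pics/w31.png

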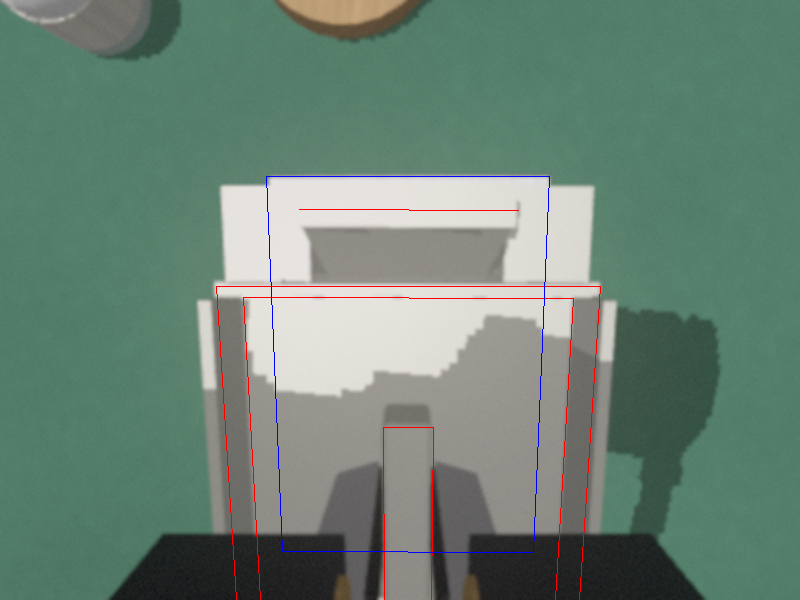

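Aligned to about 1 mm. Lower it.

```bash
python3 -m crank '[[[0,0,0.3,0,0,0],[0,0,0.6,0,0,0],[0,0,0.8,0,0,0],[0,0,0.8,0,0,0]]]';python3 go.py .5815 .0163 .1886 -1.476
```

```text
clock: 48.58
tool_pos: [0.581, 0.0165, 0.1886]
tcp_rot: [0.0, 0.999, 0.048, 0.0]
ft_force: [-2.0, 0.6, 4.4]
opening: 0.0114
now [0.581  0.0165 0.1886] jaw -1.4751 q6 1.38 F [-2.   0.6  4.4] t 48.58 open 0.0114
row [0.05, 0.03, -0.0] [0.0, -0.0, 0.1]
```

```bash
python3 -m crank '[[[0,0,0,0,0,0],[0,0,0,0,0,0],[0,0,0,0,0,0],[0,0,-5,0,0,0],[0,0,-10,0,0,0],[0,0,-12,0,0,0],[0,0,-12,0,0,0]]]' 0.6;python3 - <<'E'
from h import *
c=cam("wrist"); s=robot.observe(); print(s["tool_pos"].round(4),s["ft_force"].round(2))
crop(c,"w32.png",160,60,300,300,2,[(TRAY,(.5806,.0161,.178,.0953+np.pi),(0,0,255)),(PLATE,(.5804,.0161,.01,.0953),(255,0,0))])
E
python3 go.py .45 .3 .3 -.5
```

```text
clock: 49.45
tool_pos: [0.582, 0.0164, 0.3091]
tcp_rot: [0.0, 0.999, 0.048, 0.002]
ft_force: [-0.2, -1.2, -0.0]
opening: 0.0375
[0.5811 0.0165 0.3073] [-0.5   0.99 -1.19]
now [0.5811 0.0165 0.3073] jaw -1.4752 q6 1.38 F [-0.5  1.  -1.2] t 49.5 open 0.0379
row [-10.34, -29.47, 0.73] [0.0, -0.0, -55.9]
```

View pics/w32.png

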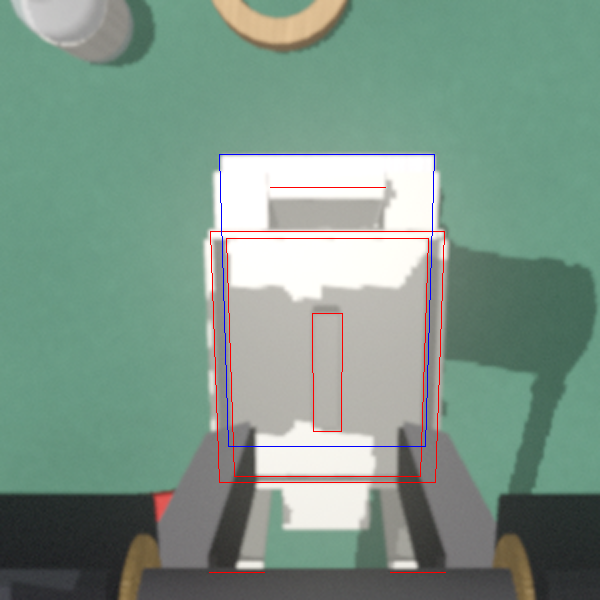

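Everything is stacked. I'll move clear for a final check.

```bash
python3 -m crank '[[[-10,-29,-2,0,0,0],[-10,-29,-2,0,0,0],[-10,-29,-2,0,0,0],[-10,-29,-2,0,0,0],[-10,-29,-2,0,0,0],[-10,-29,-2,0,0,0],[-10,-29,-2,0,0,0],[-10,-29,-2,0,0,0],[-10,-29,-2,0,0,0],[-10,-29,-2,0,0,0]]]';python3 - <<'E'
from h import *
its=[(TRAY,(.5804,.0161,.01,.0953),(0,0,255)),(TRAY,(.5806,.0161,.066,.0953+np.pi),(255,0,0)),(TRAY,(.5806,.0161,.122,.0953),(0,255,255)),(TRAY,(.5806,.0161,.178,.0953+np.pi),(255,0,255))]
print(robot.observe()["tool_pos"])
c=cam("scene");crop(c,"s33.png",300,140,140,200,3,its[3:]);crop(c,"s33b.png",0,0,640,480,1)
c=cam("top");crop(c,"t33.png",100,130,360,220,2,its[3:])
E
```

```text
clock: 50.75
tool_pos: [0.4543, 0.2948, 0.3274]
tcp_rot: [0.0, 0.999, 0.047, 0.0]
ft_force: [-0.5, 0.4, 1.5]
opening: 0.0377
[0.45431529 0.29479149 0.3274254 ]
```

View pics/s33.png

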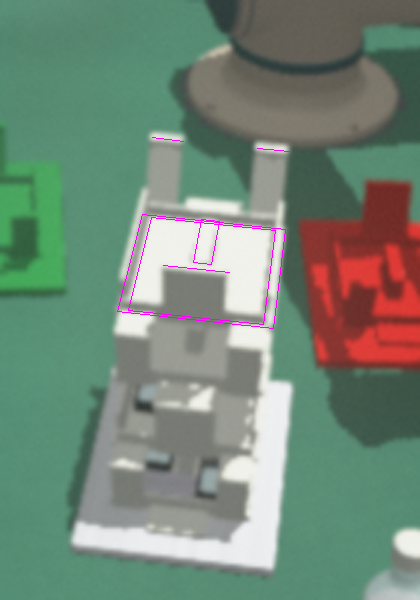

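View pics/s33b.png

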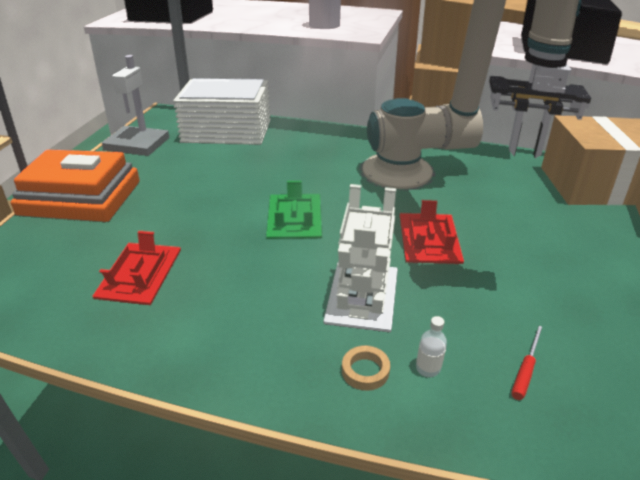

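View pics/t33.png

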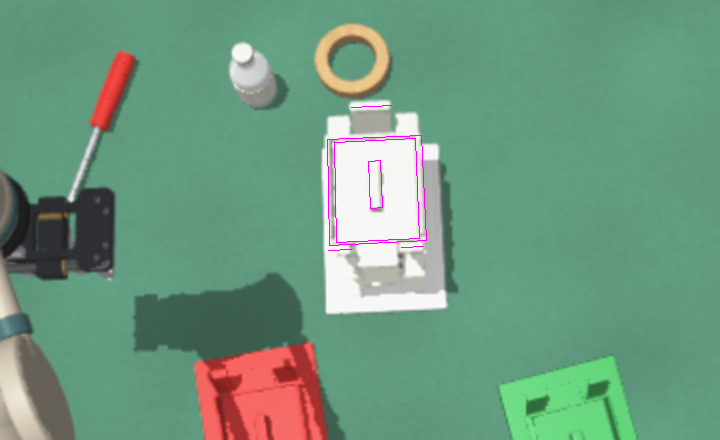

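The stack stands square: tray_c's outline matches in both the scene view (crop 200,270) and the top view (crop 376,190). No modules are left on the bench and the bystanders haven't moved.

```bash
python3 -c "
from bench import workorder
print(workorder.hand_in())"
```

```text
the job is handed in; nothing more can be done
None
```

The job is done and handed in at about 51 s of the 210 s allowed; `hand_in()` returns no verdict.

- **Modules:** Only three were on the bench. I seated two in the bottom tray's well and the third in tray_a, so tray_b and tray_c are empty.
- **Trays:** I stacked tray_a, tray_b and tray_c on the tabs, each turned half round from the one below.
- **Last checks:** tray_c's outline fits in both the scene and top views. After each placing, the module or tray sat within about 1–2 mm of its place. The trays touched down within about 1 mm of the expected height. The pictures show no module left on the bench and the tape roll, bottle and screwdriver unmoved.
- **Not checked at the end:** The modules are now under the trays, so their last clear views were before each was covered. Only parts of them still show between the trays.
- **Failed or disagreed:** No check failed. My first top-view estimate of the pile was about 5 mm and 0.06 rad off, and I corrected it with the wrist camera before gripping. Pose readings drifted 1–2 mm while the arm settled, so I corrected against the pictures before the final lowering.

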